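# Pack half-core stubs in a two-pin transit cassette

### The arm

A 6-joint arm with a two-finger parallel gripper is mounted at the origin on the work surface. World frame = base frame: x ahead of the robot, y to its left, z up, the work surface at z = 0. Lengths are in m, angles in rad, forces in N, time in s.
With the tool pointing down it reaches from about 0.275 to 0.85 m from the base axis. Payload 5.2 kg.
Tool frame: the origin (TCP) lies at the very end of the fingers, on their centre line; the grasp point (between the pads) lies ctrl.pinch_z behind it (ctrl.pinch_z is the distance from the TCP to the grasp point, in m); z points along the fingers, x is the direction in which the jaws open and shut, and the axes are right-handed (so a half turn about z gives the same grasp; the last joint's range is limited). The gripper opens to 85 mm and grips with 20 to 120 N. Pads are 22 mm wide; open, the fingers measure 114 mm over their backs; the gripper's body (76 mm by 85 mm) begins 54 mm behind the grasp point. The pads swing forward as they close: fully open they stand 13 mm farther back than shut.
Start: joints at [-1.317, 0.259, 1.535, -0, 1.348, -0.203], TCP at [0.243, -0.494, 0.231] pointing down, gripper open.
Joint ranges: [-3.14, 3.14], [-0.91, 2.08], [0.19, 2.58], [-1.22, 4.36], [0.22, 2.71], [-3.12, 3.12]. Speed limits (rad/s): [2.57, 2.57, 3.14, 3.14, 3.14, 3.14].

### API

Orientations are given as a 3x3 rotation matrix whose columns are the frame's x, y, z axes.
In Python, from rig import ctrl gives the robot as it stands.
- The arm moves only by the shell command python3 -m handwheel 'ROWS' [FORCE]. ROWS is JSON, a list of rows, each an object with "offset": the shift along the tool's x, y, z in units of 30 mm (1.0 is 30 mm), a list of three; "twist": the turn about the tool's z in units of 6 degrees (1.0 is 6 degrees); "jaw": the gripper command: -1 is fully open, 1 is shut, values between are in proportion. In form: [{"offset": [tx, ty, tz], "twist": twist, "jaw": jaw}, ...]. A call has 1 to 12 rows; each row is the pose to reach, as a shift and turn from the pose commanded when the call began, along the tool's axes at that moment; what a row does not reach only later rows make up. A row lasts 1/10 s, in which the tool goes at most 50 mm and 8.59 degrees, less where a joint would pass 70% of its speed; a pose out of reach is approached as far as the arm can. A call with a gripper value outside its range is refused whole. The fingers move at their own pace and stop on an object; FORCE is the grip in N (left out, the last holds). Time passes only in rows, so rows that repeat a pose let the fingers close. It gives the time, the measured TCP pose, the force and the opening at its end, in the units of the state.
- ctrl.read_state(): the state, without advancing time (a new reading comes with each control period).
- ctrl.get_image(name): name is "scene" or "top"; returns the picture (480x640x3 uint8, red, green, blue); there is no depth.
- ctrl.camera_model(name): a dict with "fovy" (degrees; the focal length in pixels is half the picture's height over the tangent of half this angle, whatever the lens; pixels are square), "cx", "cy" (the principal point, pixels), "rvec" (rotation vector, rad) and "tvec" (3), from world to camera coordinates, as OpenCV has them. Camera axes: x right, y down, z forward; pixel columns grow to the right and rows downward; lengths in m; the calibration is good to about 2 mm. A picture is of the moment at which its call begins. camera_model takes no time and is no camera call.
- ctrl.finish_job(): hands the job in, once; it reports no verdict.
The state is a dict: "time": time; "joints": joint angles; "qvel": joint speeds; "effort": joint torques, N m; "eef_pos": TCP position; "orientation": TCP orientation; "force": force on the tool from outside, world axes, zero at the start; "moment": the same for the moment, N m; "width": opening from 0.0 (shut) to 1.0 (fully open).
Only numpy, scipy, OpenCV 4.12 (cv2) and the standard library are available. Lean on these libraries where they do the work, as an engineer would, in place of code of your own. Each camera call takes 0.05 s, during which the arm holds its last target.

### The job

Squeeze the two snap tabs of the black clip-on cover together to release it from the grey cassette, and lay the cover right side up and flat in the wide channel of the grey core tray. Put every small granite half-core stub lying on the table into the cassette, lying down, one to a pocket. Then lower the aluminium top plate over the two guide pins, keeping it level and letting it down slowly in the grip, not dropping it, until it sits flush on both end blocks; leave the other things on the table where they are.

Things in the scene. Friction and masses are not known exactly. Their poses are not given: they have to be found in the camera images.
- base: Grey cassette, fixed, 70 (x) x 248 (y) mm. Origin: centre of underside. End blocks |y| 90-124 mm, top z 46, a guide pin on each. Bay between: floor strip 36 mm wide (x) at z 16, its four cross ribs (4 mm thick, 6 high) part five pockets centred at y -72, -36, 0, 36, 72, 32 mm clear (outer ones: floor to |y| 84, then a slot). Side rails x 29-35 mm each side, z 15 to 22, slot between rail and floor.
- pin_a (a point): Foot of the guide pin at the -y end of the cassette, on the top face of the end block (base x 0, y -107, z 46 mm). Pin: 12 mm diameter, 30 mm high, straight for 21 mm, then tapered to 5 mm at the tip (tip 76 mm above the table).
- pin_b (a point): The same for the guide pin at the +y end (base x 0, y +107, z 46 mm).
- cover: Black clip-on cover, 120 g, 178 (y) x 70 mm (x), clipped on the cassette at first (same axes), origin 7 mm above the cassette's underside. Origin: centre, level with its lowest points (end skirts, hook toes); sheet 15-18 mm above. On its long sides two snap tabs with grip pads 26 mm wide (y), 20 to 46 mm above the origin, outer faces 62 mm apart (x +-31). Squeezed: 50 apart.
- tab_a (a joint): Inward travel of the snap tab at the cover's +x side, m: 0 = sprung out, its toe hooked 4 mm under the cassette's rail; 0.006 = pressed fully in; free of the rail above 0.004. Spring: 2 N at rest, 5 N fully in. With both in, the cover lifts straight up; off the cassette the tabs may spring out again.
- tab_b (a joint): The same for the tab at the cover's -x side.
- plate: Aluminium top plate, 0.4 kg, 66 (x) x 248 (y) x 8 mm, handle up. Origin: centre of underside. Handle bar over its centre: 14 mm wide (x), 80 long (y), 27 to 41 mm above the underside, on posts at y +-34, open below. A 14 mm round hole near each end fits the 12 mm pins, either way round. Flush, its underside is 46 mm above the cassette's underside.
- hole_a (a point): Centre of the plate's hole at its -y end, on the underside (plate x 0, y -107 mm).
- hole_b (a point): Centre of the plate's hole at its +y end, on the underside (plate x 0, y +107 mm).
- stub1: Small grey granite half-core stub, 75 g, 44 mm long (its x) x 26 mm wide (y) x 26 mm high: flat sawn underside, rounded back. Origin: its centre, 13 mm above the flat face. Laid in a pocket its length goes across the cassette (along the cassette's x); the ends then overhang the floor strip by 4 mm each and either side up or on its flank is fine. May be absent.
- stub2: Small grey granite half-core stub, 75 g, 44 mm long (its x) x 26 mm wide (y) x 26 mm high: flat sawn underside, rounded back. Origin: its centre, 13 mm above the flat face. Laid in a pocket its length goes across the cassette (along the cassette's x); the ends then overhang the floor strip by 4 mm each and either side up or on its flank is fine. May be absent.
- stub3: Small grey granite half-core stub, 75 g, 44 mm long (its x) x 26 mm wide (y) x 26 mm high: flat sawn underside, rounded back. Origin: its centre, 13 mm above the flat face. Laid in a pocket its length goes across the cassette (along the cassette's x); the ends then overhang the floor strip by 4 mm each and either side up or on its flank is fine. May be absent.
- stub4: Small grey granite half-core stub, 75 g, 44 mm long (its x) x 26 mm wide (y) x 26 mm high: flat sawn underside, rounded back. Origin: its centre, 13 mm above the flat face. Laid in a pocket its length goes across the cassette (along the cassette's x); the ends then overhang the floor strip by 4 mm each and either side up or on its flank is fine. May be absent.
- stub5: Small grey granite half-core stub, 75 g, 44 mm long (its x) x 26 mm wide (y) x 26 mm high: flat sawn underside, rounded back. Origin: its centre, 13 mm above the flat face. Laid in a pocket its length goes across the cassette (along the cassette's x); the ends then overhang the floor strip by 4 mm each and either side up or on its flank is fine. May be absent.
- tray: Grey plastic core tray section, fixed, 260 (x) x 168 (y) mm, floor and walls 4 mm thick, walls up to 24 mm. Origin: centre of underside. A wall along x parts a wide empty channel (its -y side, 99 x 252 mm clear) from a narrow one (+y side) holding two lengths of granite core, up to 48 mm high.
- tray_bay (a point): Centre of the floor of the tray's wide channel (4 mm above the table); x runs along the channel. The cover goes here with its length along the channel.
- hammer: Bystander: geologist's hammer with black rubber grip, 290 mm long, lying at the back.
- lens: Bystander: squat brass hand lens, 32 mm across, 20 mm high.
- big_stub: Bystander: upright chipped full-round granite core stub, 48 mm across, 55 mm high; it does not belong in the cassette.
- streak_tile: Bystander: white ceramic streak tile, 50 x 50 x 7 mm.
- scriber: Bystander: aluminium scriber, 150 mm long.
- field_book: Bystander: grey field book, 70 x 110 x 16 mm.
Not all that is in view belongs to the job. Leave any green or pink look-alike of the stub4 alone.

How it is judged:
By the outcome, as a careful person would: the job done as asked, in the order asked, and still so for the second after the job is handed in, with the robot touching nothing.
Of stub1, stub2, stub3, stub4, stub5 only 3 to 5 are there at a start; the rules pass over those that are not, and their reading is None.
At some moment in a run one of stub1, stub2, stub3, stub4, stub5 may be knocked a few centimetres aside while the robot is not near it.
Once in a run the grip may slacken for a moment while it holds something.
It also fails if it takes over 210 s, if anything falls off the work surface, if the arm or the gripper's body presses on something with over 40 N, if the wrist force passes 120 N, or if a joint passes its speed limit or range.

## Working session

There is one attempt and no reset: what is moved stays moved. The work goes in short steps, Python scripts to look and compute and a shell command to move; the robot and the scene stay as the last step left them, time stands still between calls to the robot, and variables do not carry over. Pictures are saved under pics/ and viewed, and the job is handed in when it is done.

```bash
ls; mkdir -p pics
python3 - <<'E'
from rig import ctrl
import cv2
print(ctrl.pinch_z)
for n in("scene","top"):
    im=ctrl.get_image(n); cv2.imwrite(f"pics/{n}0.png",im[:,:,::-1]); print(n,ctrl.camera_model(n))
s=ctrl.read_state(); print(s)
E
```

```text
pics
0.0187
scene {'fovy': 47.445316770618064, 'cx': 318.821023454849, 'cy': 241.06133070095726, 'rvec': array([ 1.91683843,  1.2286083 , -0.60465109]), 'tvec': array([-0.1814845 , -0.26795407,  1.57714436])}
top {'fovy': 43.962439068388626, 'cx': 324.8246763372393, 'cy': 246.65696970714382, 'rvec': array([ 2.19569188, -2.16688874,  0.10491448]), 'tvec': array([-0.07174245,  0.55756124,  1.3317757 ])}
{'time': 0.1, 'joints': array([-1.31681573e+00,  2.59279341e-01,  1.53595913e+00, -2.13804153e-05,
        1.34801161e+00, -2.02802544e-01]), 'qvel': array([-0.00023096, -0.00097244, -0.00177904,  0.00034796,  0.00110838,
        0.00137002]), 'effort': array([ 1.48743922e-03, -4.46973145e+01, -2.91242570e+01, -2.37103959e-04,
        6.36073688e-03, -1.34400480e-05]), 'eef_pos': array([ 0.24247696, -0.49313953,  0.23055869]), 'orientation': array([[ 4.41067241e-01, -8.97473954e-01, -4.36627628e-04],
       [-8.97472584e-01, -4.41067345e-01,  1.59902261e-03],
       [-1.62766333e-03, -3.13415164e-04, -9.99998626e-01]]), 'force': array([-0.74194333,  0.05278452, -0.16091117]), 'moment': array([ 0.0044141 , -0.03187973,  0.01752131]), 'width': 1.0029153157347466}
```

View pics/scene0.png

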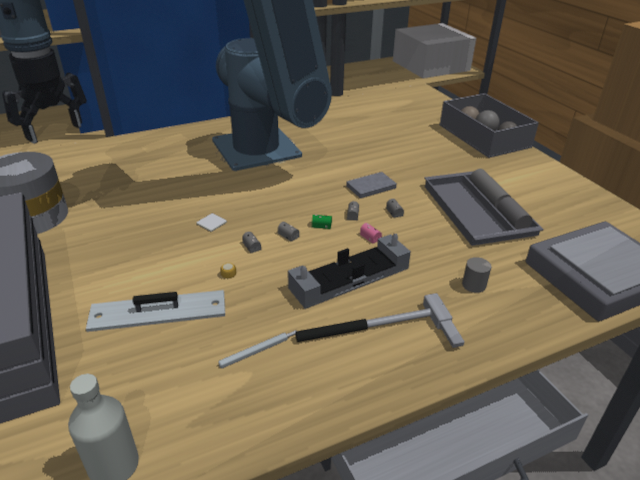

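View pics/top0.png

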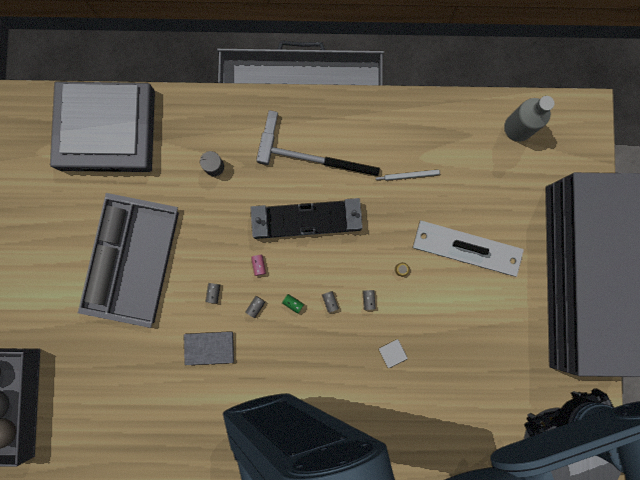

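Top view: cassette at (305,220), plate (468,248), tray (130,262), four grey stubs at (213,293), (256,307), (330,302) and (369,300). The green (293,303) and pink (259,266) ones are look-alikes. Next I'll zoom in to measure.

```bash
cat > h.py <<'E'
import numpy as np, cv2
from rig import ctrl
def cam(n):
    m=ctrl.camera_model(n); f=240/np.tan(np.radians(m['fovy']/2))
    K=np.array([[f,0,m['cx']],[0,f,m['cy']],[0,0,1]]); return K,np.array(m['rvec']),np.array(m['tvec'])
def w2p(n,P):
    K,r,t=cam(n); return cv2.projectPoints(np.array(P,float).reshape(-1,3),r,t,K,None)[0].reshape(-1,2)
def p2w(n,uv,z):
    K,r,t=cam(n); R=cv2.Rodrigues(r)[0]; c=-R.T@t
    uv=np.array(uv,float).reshape(-1,2)
    d=(R.T@np.linalg.inv(K)@np.c_[uv,np.ones(len(uv))].T).T
    return c+d*((z-c[2])/d[:,2])[:,None]
def crop(im,x0,y0,w,h,s,name):
    c=cv2.resize(im[y0:y0+h,x0:x0+w,::-1],None,fx=s,fy=s,interpolation=cv2.INTER_CUBIC); cv2.imwrite("pics/"+name,c)
E
python3 - <<'E'
from h import *
im=cv2.imread("pics/top0.png")[:,:,::-1]
crop(im,190,190,190,140,4,"c1.png"); crop(im,400,210,135,80,5,"c2.png"); crop(im,70,185,120,150,4,"c3.png")
print(p2w("top",[[213,293],[256,307],[330,302],[369,300]],0.013).round(4))
print(p2w("top",[[305,220],[468,248],[130,262]],0.02).round(4))
K,r,t=cam("top");print(-cv2.Rodrigues(r)[0].T@t)
E
```

```text
[[ 0.4499  0.1892  0.013 ]
 [ 0.4194  0.0905  0.013 ]
 [ 0.4328 -0.0779  0.013 ]
 [ 0.4385 -0.167   0.013 ]]
[[ 0.6197 -0.0181  0.02  ]
 [ 0.5602 -0.3929  0.02  ]
 [ 0.5178  0.3786  0.02  ]]
[ 0.44064149 -0.05266772  1.37575769]
```

View pics/c1.png

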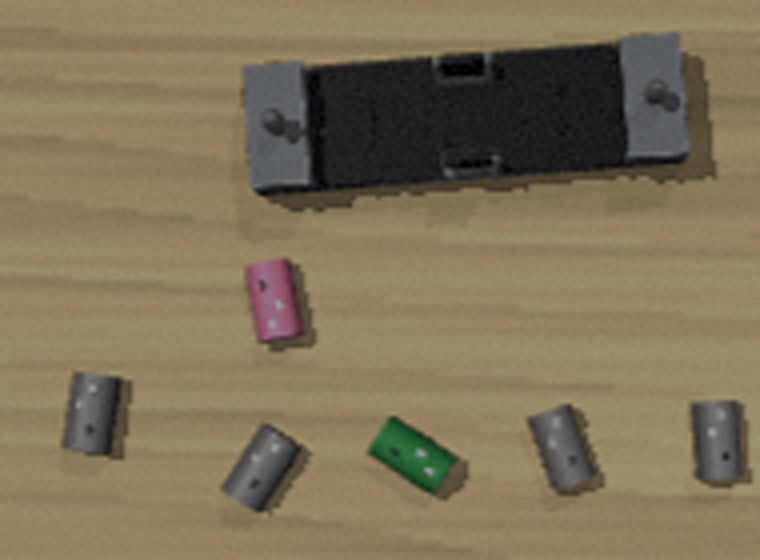

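View pics/c2.png

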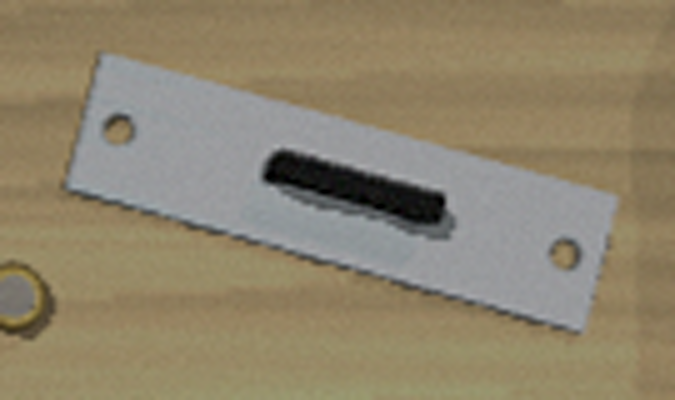

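View pics/c3.png

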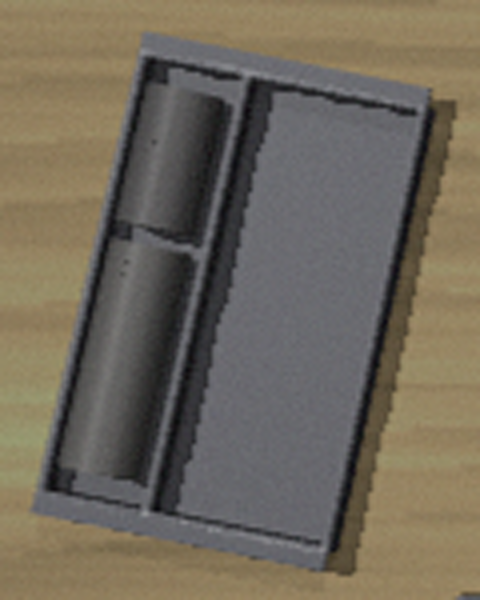

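Run:
```python
from h import *
im=cv2.imread("pics/top0.png")[:,:,::-1]
im=np.clip(im.astype(float)*1.8,0,255).astype(np.uint8)
a=[]
for x,y in((245,195),(335,190)):
    a.append(cv2.resize(im[y:y+50,x:x+36,::-1],None,fx=11,fy=11,interpolation=cv2.INTER_CUBIC))
cv2.imwrite("pics/d1.png",np.hstack(a))
s=cv2.imread("pics/scene0.png"); s=np.clip(s.astype(float)*1.6,0,255).astype(np.uint8)
crop(s[:,:,::-1],280,225,140,85,5,"d2.png")
```

```text
(no output)
```

View pics/d1.png

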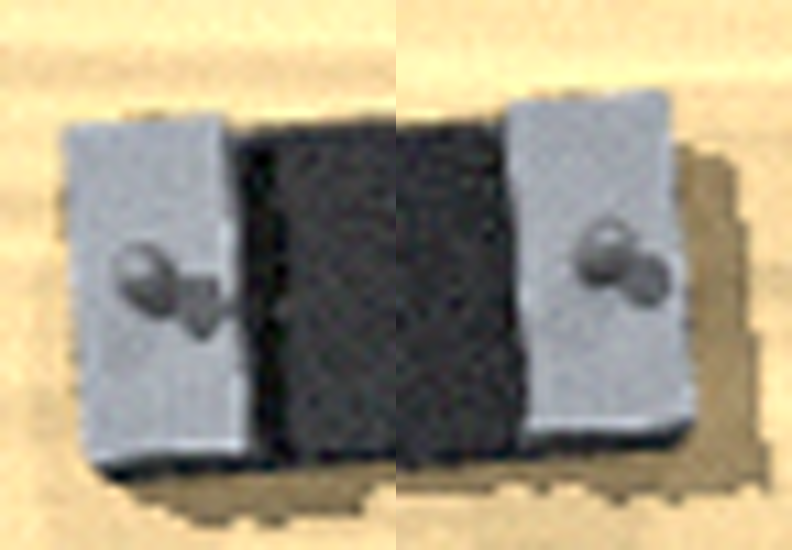

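View pics/d2.png

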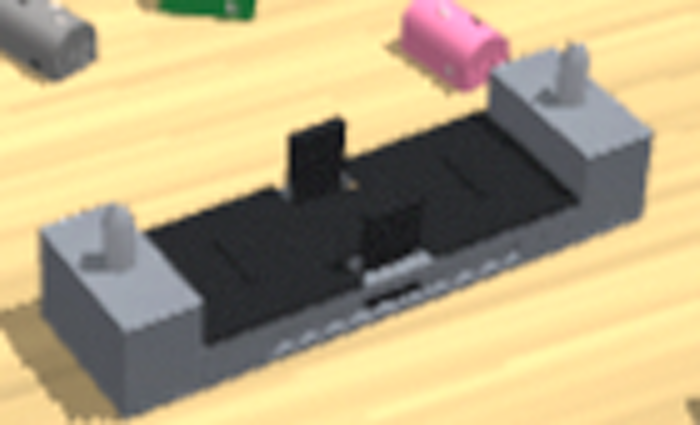

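Run:
```python
from h import *
from scipy.optimize import least_squares
def up(c,s,o): return (np.array(c,float)+.5)/s-.5+np.array(o)
def fit(uv,loc,x0,cams="top"):
    loc=np.array(loc,float)
    def P(p):
        c,s=np.cos(p[2]),np.sin(p[2]); return np.c_[p[0]+c*loc[:,0]-s*loc[:,1],p[1]+s*loc[:,0]+c*loc[:,1],loc[:,2]]
    r=least_squares(lambda p:(w2p(cams,P(p))-uv).ravel(),x0)
    print(r.x.round(4),np.degrees(r.x[2]).round(2),"res px\n",r.fun.reshape(-1,2).round(2).tolist()); return r.x
# cassette
uv=np.r_[up([(66,128),(222,117),(242,453),(88,462)],11,(245,195)),up([(110,103),(272,92),(296,418),(132,433)],11,(335,190))]
x,y1,y2,z=.035,.124,.090,.046
loc=[(x,y1,z),(x,y2,z),(-x,y2,z),(-x,y1,z),(x,-y2,z),(x,-y1,z),(-x,-y1,z),(-x,-y2,z)]
c=fit(uv,loc,[.62,-.02,0])
# same from scene
uv=up([(40,228),(122,330),(203,302),(112,207),(490,70),(588,158),(652,132),(556,50)],5,(280,225))
# scene: left block nearer -y side; corner order guess by projection
print("proj scene",((w2p("scene",[(c[0]+np.cos(c[2])*a-np.sin(c[2])*b,c[1]+np.sin(c[2])*a+np.cos(c[2])*b,d) for a,b,d in loc])-[280,225]+.5)*5-.5).round(0).tolist())
uv=up([(98,52),(618,198),(584,332),(66,186),(119,128),(566,254)],5,(400,210))
x,y,z=.033,.124,.008
p=fit(uv,[(x,y,z),(x,-y,z),(-x,-y,z),(-x,y,z),(0,.107,.006),(0,-.107,.006)],[.56,-.39,0])
# handle
hx=[(p[0]-np.sin(p[2])*b,p[1]+np.cos(p[2])*b,.041) for b in(.04,-.04)]
print("handle",((w2p("top",hx)-[400,210]+.5)*5-.5).round(0).tolist())
uv=up([(143,33),(432,88),(325,570),(33,512)],4,(70,185))
t=fit(uv,[(.13,.084,.024),(.13,-.084,.024),(-.13,-.084,.024),(-.13,.084,.024)],[.51,.38,-.2])
np.savez("pose.npz",c=c,p=p,t=t)
```

```text
[ 0.6229 -0.0205  0.0936] 5.36 res px
 [[-0.74, -0.12], [0.13, -0.31], [0.55, -0.1], [-0.56, 0.29], [-0.23, -0.27], [0.01, -0.45], [0.49, 0.55], [0.36, 0.39]]
proj scene [[657.0, 131.0], [591.0, 156.0], [490.0, 67.0], [555.0, 44.0], [207.0, 301.0], [129.0, 331.0], [41.0, 227.0], [117.0, 200.0]]
[ 0.5616 -0.3958 -0.262 ] -15.01 res px
 [[0.77, -0.23], [0.06, -0.47], [-0.08, 0.17], [-0.19, 0.21], [-0.17, 0.24], [-0.39, 0.08]]
handle [[275.0, 161.0], [446.0, 209.0]]
[ 0.5234  0.3821 -0.1815] -10.4 res px
 [[-0.66, 3.87], [-1.08, 4.26], [0.86, -3.94], [0.84, -3.91]]
```

```bash
cat >> h.py <<'E'
def go(xyz,yaw=None,s=None):
    """offset units & twist units from current pose to target TCP xyz, tool-x yaw (deg, mod 180)"""
    s=s or ctrl.read_state(); R=np.array(s['orientation']); d=np.array(xyz)-s['eef_pos']
    off=R.T@d/.03; cur=np.degrees(np.arctan2(R[1,0],R[0,0])); tw=0
    if yaw is not None:
        # yaw = q1-q6 ; choose |q6| smallest
        q1=np.degrees(np.arctan2(xyz[1],xyz[0])); best=None
        for k in range(-3,4):
            y=yaw+180*k; q6=q1-y
            if best is None or abs(q6)<abs(best[0]): best=(q6,y)
        q6now=np.degrees(s['joints'][5]); 
        dq1=q1-np.degrees(np.arctan2(s['eef_pos'][1],s['eef_pos'][0]))
        tw=-( (q1-best[0])-cur ); tw=(tw+540)%360-180
        tw/=6
    n=max(np.linalg.norm(d)/.05,abs(tw)*6/8.59)
    print("off",off.round(2).tolist(),"twist",round(float(tw),2),"minrows",round(n,1),"curyaw",cur.round(2),"q6",np.degrees(s['joints'][5]).round(1),"t",round(s['time'],2),"w",round(s['width'],3))
POS=dict(np.load("pose.npz")) if __import__("os").path.exists("pose.npz") else {}
E
python3 - <<'E'
from h import *
c=POS['c']; go([c[0],c[1],.15],np.degrees(c[2]))
E
```

```text
off [-8.54, -18.33, 2.7] twist -11.53 minrows 12.2 curyaw -63.83 q6 -11.6 t 0.1 w 1.003
```

```bash
python3 -m handwheel '[{"offset":[-8.54,-18.33,2.7],"twist":-11.53,"jaw":-1},{"offset":[-8.54,-18.33,2.7],"twist":-11.53,"jaw":-1},{"offset":[-8.54,-18.33,2.7],"twist":-11.53,"jaw":-1},{"offset":[-8.54,-18.33,2.7],"twist":-11.53,"jaw":-1},{"offset":[-8.54,-18.33,2.7],"twist":-11.53,"jaw":-1},{"offset":[-8.54,-18.33,2.7],"twist":-11.53,"jaw":-1},{"offset":[-8.54,-18.33,2.7],"twist":-11.53,"jaw":-1},{"offset":[-8.54,-18.33,2.7],"twist":-11.53,"jaw":-1},{"offset":[-8.54,-18.33,2.7],"twist":-11.53,"jaw":-1},{"offset":[-8.54,-18.33,2.7],"twist":-11.53,"jaw":-1},{"offset":[-8.54,-18.33,2.7],"twist":-11.53,"jaw":-1},{"offset":[-8.54,-18.33,2.7],"twist":-11.53,"jaw":-1}]' 40
python3 - <<'E'
from h import *
c=POS['c']; go([c[0],c[1],.08],np.degrees(c[2]))
E
```

```text
time: 1.3
eef_pos: [0.6164, -0.0285, 0.1512]
orientation: [[0.996, 0.093, -0.001], [0.093, -0.996, 0.0], [-0.001, -0.0, -1.0]]
force: [0.8, -1.0, -0.6]
width: 1.002
off [0.24, -0.24, 2.37] twist 0.0 minrows 1.4 curyaw 5.36 q6 -18.3 t 1.3 w 1.002
```

```bash
python3 -m handwheel '[{"offset":[0.0,0.0,2.0],"twist":0,"jaw":-1},{"offset":[0.0,0.0,2.0],"twist":0,"jaw":-1},{"offset":[0.0,0.0,2.0],"twist":0,"jaw":-1},{"offset":[0.0,0.0,2.0],"twist":0,"jaw":-1}]'
python3 - <<'E'
from h import *
c=POS['c']; go([c[0],c[1],.03],np.degrees(c[2]))
print(ctrl.read_state()['force'],ctrl.read_state()['joints'])
im=ctrl.get_image("scene"); crop(im,270,130,160,180,3,"e1.png")
E
```

```text
time: 1.7
eef_pos: [0.6158, -0.0314, 0.0929]
orientation: [[0.996, 0.092, 0.0], [0.092, -0.996, -0.0], [0.0, 0.0, -1.0]]
force: [-0.3, -0.4, 0.3]
width: 1.001
off [0.27, -0.34, 2.1] twist -0.01 minrows 1.3 curyaw 5.29 q6 -18.5 t 1.7 w 1.001
[-0.25898688 -0.36558816  0.32026079] [-2.31523428e-01  4.93236477e-01  1.54397463e+00 -2.11001821e-04
  1.10385332e+00 -3.23693319e-01]
```

View pics/e1.png

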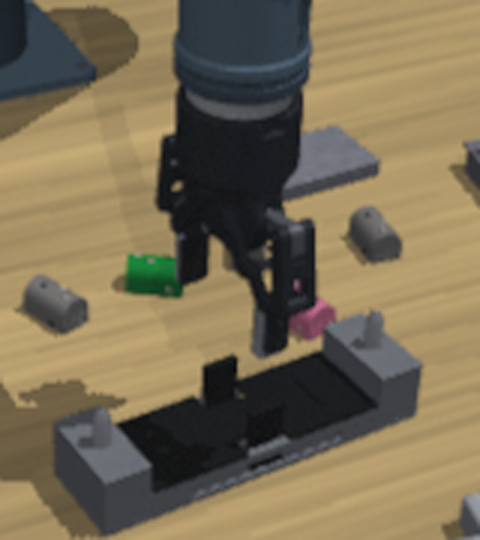

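```bash
python3 -m handwheel '[{"offset":[0.27,-0.34,0],"twist":0,"jaw":-1},{"offset":[0.27,-0.34,0.5],"twist":0,"jaw":-1},{"offset":[0.27,-0.34,1.0],"twist":0,"jaw":-1},{"offset":[0.27,-0.34,1.0],"twist":0,"jaw":-1},{"offset":[0.27,-0.34,1.0],"twist":0,"jaw":-1}]'
python3 - <<'E'
from h import *
c=POS['c']; go([c[0],c[1],.03],np.degrees(c[2]))
print(ctrl.read_state()['force'])
im=ctrl.get_image("scene"); crop(im,270,130,160,180,3,"e2.png")
im=ctrl.get_image("top"); crop(im,230,170,160,120,4,"e2t.png")
E
```

```text
time: 2.25
eef_pos: [0.6235, -0.0195, 0.063]
orientation: [[0.996, 0.093, 0.001], [0.093, -0.996, -0.0], [0.001, 0.0, -1.0]]
force: [0.2, 0.4, 0.1]
width: 1.0
off [-0.02, 0.03, 1.1] twist -0.01 minrows 0.7 curyaw 5.33 q6 -17.4 t 2.25 w 1.0
[0.23039409 0.38283363 0.06685611]
```

View pics/e2.png

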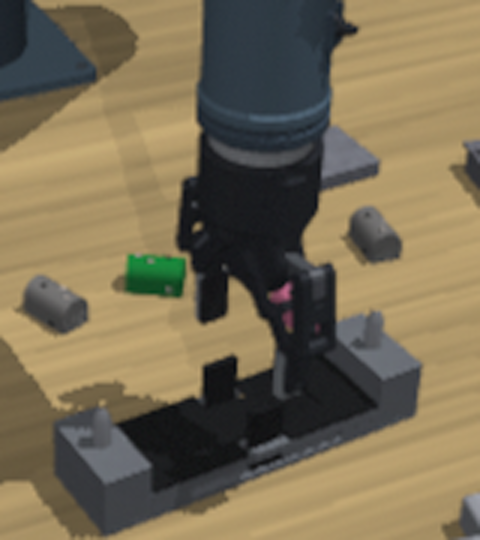

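View pics/e2t.png

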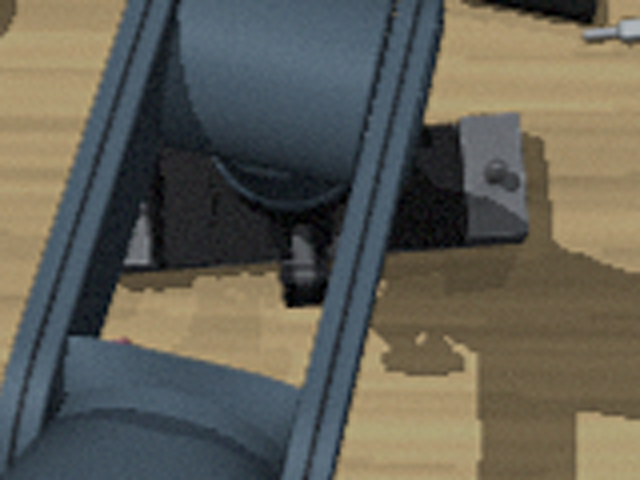

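```bash
python3 -m handwheel '[{"offset":[-0.02,0.03,0.5],"twist":0,"jaw":-1},{"offset":[-0.02,0.03,1.0],"twist":0,"jaw":-1},{"offset":[-0.02,0.03,1.0],"twist":0,"jaw":-1}]'
python3 - <<'E'
from h import *
im=ctrl.get_image("scene"); crop(im,270,130,160,180,3,"e3.png")
E
```

```text
time: 2.65
eef_pos: [0.6208, -0.0202, 0.0301]
orientation: [[0.996, 0.093, -0.003], [0.093, -0.996, 0.001], [-0.003, -0.001, -1.0]]
force: [0.1, -0.0, -1.5]
width: 1.002
```

View pics/e3.png

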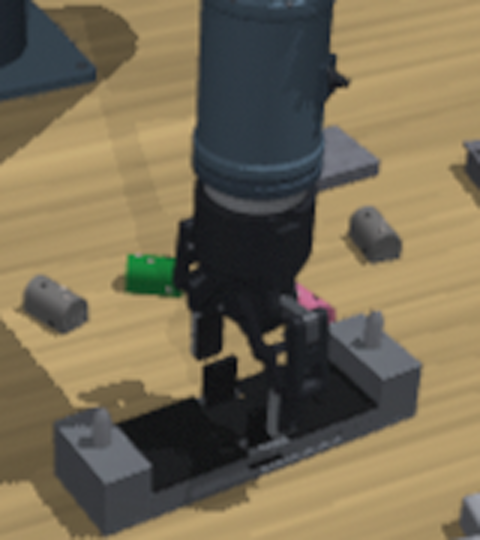

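```bash
python3 -m handwheel '[{"offset":[0,0,0.2],"twist":0,"jaw":-1},{"offset":[0.0,0.0,0.2],"twist":0,"jaw":-1},{"offset":[0.0,0.0,0.2],"twist":0,"jaw":-0.3},{"offset":[0.0,0.0,0.2],"twist":0,"jaw":0},{"offset":[0.0,0.0,0.2],"twist":0,"jaw":0.3},{"offset":[0.0,0.0,0.2],"twist":0,"jaw":0.6},{"offset":[0.0,0.0,0.2],"twist":0,"jaw":1},{"offset":[0.0,0.0,0.2],"twist":0,"jaw":1},{"offset":[0.0,0.0,0.2],"twist":0,"jaw":1}]' 40
python3 - <<'E'
from h import *
c=POS['c']; go([c[0],c[1],.03],np.degrees(c[2])); print(ctrl.read_state()['width']*85)
im=ctrl.get_image("scene"); crop(im,270,130,160,180,3,"e4.png")
E
```

```text
time: 3.6
eef_pos: [0.6228, -0.0205, 0.0279]
orientation: [[0.996, 0.093, 0.002], [0.093, -0.996, -0.0], [0.002, 0.001, -1.0]]
force: [-1.9, -0.6, 10.7]
width: 0.548
off [0.0, -0.0, -0.07] twist -0.0 minrows 0.0 curyaw 5.35 q6 -17.5 t 3.6 w 0.548
46.58186006680714
```

View pics/e4.png

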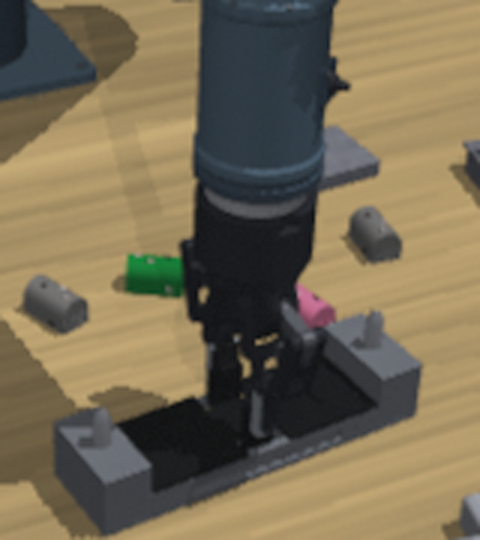

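```bash
python3 -m handwheel '[{"offset":[0,0,-0.3],"twist":0,"jaw":1},{"offset":[0.0,0.0,-0.6],"twist":0,"jaw":1},{"offset":[0.0,0.0,-1.0],"twist":0,"jaw":1},{"offset":[0.0,0.0,-1.5],"twist":0,"jaw":1},{"offset":[0.0,0.0,-1.5],"twist":0,"jaw":1},{"offset":[0.0,0.0,-1.5],"twist":0,"jaw":1}]'
python3 - <<'E'
from h import *
im=ctrl.get_image("scene"); crop(im,270,100,160,200,3,"e5.png")
print(ctrl.read_state()['force'])
E
```

```text
time: 4.25
eef_pos: [0.6225, -0.0205, 0.0714]
orientation: [[0.996, 0.093, 0.001], [0.093, -0.996, -0.0], [0.001, 0.0, -1.0]]
force: [0.4, -0.9, -0.9]
width: 0.548
[ 0.1899358  -0.1799642  -0.75018907]
```

View pics/e5.png

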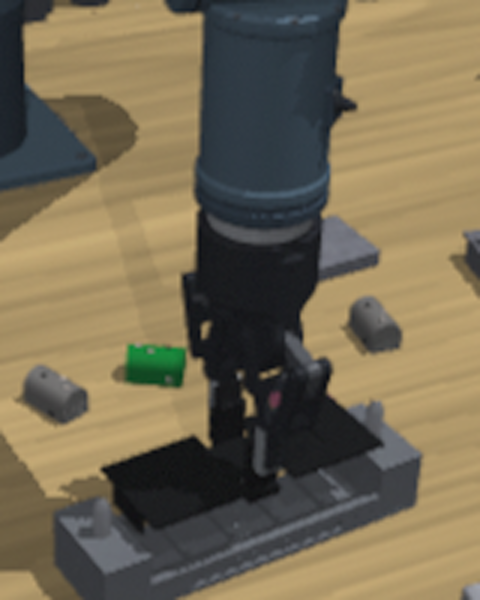

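Run:
```python
from h import *
t=POS['t']; a=t[2]; y=-.033
P=[t[0]-np.sin(a)*y,t[1]+np.cos(a)*y]; print(P)
go([*P,.13],np.degrees(a)+90)
im=cv2.imread("pics/top0.png").copy()
# check channel outline overlay
def L(x,y,z): return (t[0]+np.cos(a)*x-np.sin(a)*y,t[1]+np.sin(a)*x+np.cos(a)*y,z)
q=w2p("top",[L(.126,.019,.024),L(.126,-.08,.024),L(-.126,-.08,.024),L(-.126,.019,.024)])
im=cv2.resize(im[185:335,70:190],None,fx=4,fy=4); q=((q-[70,185]+.5)*4-.5)
cv2.polylines(im,[q.astype(int)],True,(0,0,255),1); cv2.imwrite("pics/f.png",im)
```

```text
[np.float64(0.5174043631685019), np.float64(0.3496349423971228)]
off [-2.32, -12.61, -1.97] twist -12.37 minrows 8.6 curyaw 5.35 q6 -17.5 t 4.3 w 0.545
```

View pics/f.png

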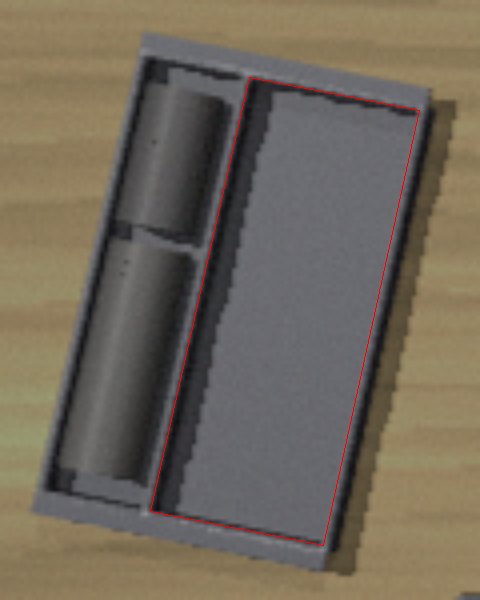

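```bash
python3 -m handwheel '[{"offset":[0,0,-1.0],"twist":0,"jaw":1},{"offset":[0.0,0.0,-2.0],"twist":0,"jaw":1},{"offset":[-2.32,-12.61,-2.0],"twist":-12.37,"jaw":1},{"offset":[-2.32,-12.61,-2.0],"twist":-12.37,"jaw":1},{"offset":[-2.32,-12.61,-2.0],"twist":-12.37,"jaw":1},{"offset":[-2.32,-12.61,-2.0],"twist":-12.37,"jaw":1},{"offset":[-2.32,-12.61,-2.0],"twist":-12.37,"jaw":1},{"offset":[-2.32,-12.61,-2.0],"twist":-12.37,"jaw":1},{"offset":[-2.32,-12.61,-2.0],"twist":-12.37,"jaw":1},{"offset":[-2.32,-12.61,-2.0],"twist":-12.37,"jaw":1},{"offset":[-2.32,-12.61,-2.0],"twist":-12.37,"jaw":1},{"offset":[-2.32,-12.61,-2.0],"twist":-12.37,"jaw":1}]'
python3 - <<'E'
from h import *
t=POS['t']; a=t[2]; y=-.033
P=[t[0]-np.sin(a)*y,t[1]+np.cos(a)*y]
go([*P,.07],np.degrees(a)+90)
E
```

```text
time: 5.5
eef_pos: [0.5163, 0.3507, 0.1297]
orientation: [[0.178, 0.984, -0.002], [0.984, -0.178, -0.001], [-0.001, -0.002, -1.0]]
force: [0.2, -0.1, -0.7]
width: 0.546
off [-0.03, 0.05, 1.99] twist 0.03 minrows 1.2 curyaw 79.77 q6 -55.8 t 5.5 w 0.546
```

```bash
python3 -m handwheel '[{"offset":[-0.02,0.0,1.0],"twist":0,"jaw":1},{"offset":[-0.02,0.0,2.0],"twist":0,"jaw":1},{"offset":[-0.02,0.0,2.0],"twist":0,"jaw":1},{"offset":[-0.02,0.0,2.0],"twist":0,"jaw":1}]'
python3 - <<'E'
from h import *
t=POS['t']; a=t[2]; y=-.033
P=[t[0]-np.sin(a)*y,t[1]+np.cos(a)*y]
go([*P,.025],np.degrees(a)+90)
im=ctrl.get_image("scene"); crop(im,400,100,160,170,4,"g1.png")
E
```

```text
time: 5.9
eef_pos: [0.5174, 0.3481, 0.0704]
orientation: [[0.184, 0.983, -0.002], [0.983, -0.184, -0.001], [-0.001, -0.002, -1.0]]
force: [0.1, 0.9, -1.4]
width: 0.545
off [0.05, -0.01, 1.51] twist -0.03 minrows 0.9 curyaw 79.42 q6 -55.7 t 5.9 w 0.545
```

View pics/g1.png

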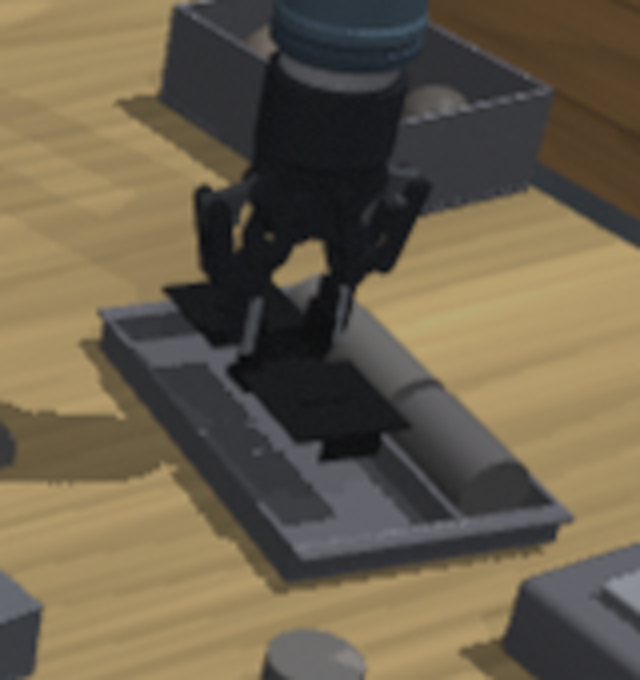

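```bash
python3 -m handwheel '[{"offset":[0.03,0.0,0.5],"twist":0,"jaw":1},{"offset":[0.03,0.0,1.0],"twist":0,"jaw":1},{"offset":[0.03,0.0,1.3],"twist":0,"jaw":1},{"offset":[0.03,0.0,1.42],"twist":0,"jaw":1},{"offset":[0.03,0.0,1.45],"twist":0,"jaw":1},{"offset":[0.03,0.0,1.45],"twist":0,"jaw":1},{"offset":[0.03,0.0,1.45],"twist":0,"jaw":1}]'
```

```text
time: 6.65
eef_pos: [0.5181, 0.3502, 0.0279]
orientation: [[0.181, 0.983, 0.001], [0.983, -0.181, 0.0], [0.001, 0.001, -1.0]]
force: [1.0, 0.2, -0.9]
width: 0.547
```

```bash
python3 -m handwheel '[{"offset":[0,0.0,0.04],"twist":0,"jaw":1},{"offset":[0,0.0,0.08],"twist":0,"jaw":1},{"offset":[0,0.0,0.08],"twist":0,"jaw":1},{"offset":[0,0.0,0.08],"twist":0,"jaw":1}]'
```

```text
time: 7.05
eef_pos: [0.5178, 0.35, 0.0251]
orientation: [[0.181, 0.983, 0.0], [0.983, -0.181, 0.0], [0.0, 0.0, -1.0]]
force: [1.1, 0.3, -1.7]
width: 0.543
```

```bash
python3 -m handwheel '[{"offset":[0,0.0,0.04],"twist":0,"jaw":1},{"offset":[0,0.0,0.08],"twist":0,"jaw":1},{"offset":[0,0.0,0.08],"twist":0,"jaw":1},{"offset":[0,0.0,0.08],"twist":0,"jaw":1}]';  python3 - <<'E'
from h import *
im=ctrl.get_image("scene"); crop(im,400,100,160,170,4,"g2.png")
E
```

```text
time: 7.45
eef_pos: [0.5179, 0.3501, 0.0249]
orientation: [[0.181, 0.984, 0.001], [0.984, -0.181, 0.0], [0.001, 0.001, -1.0]]
force: [-3.7, -3.1, 13.3]
width: 0.551
```

View pics/g2.png

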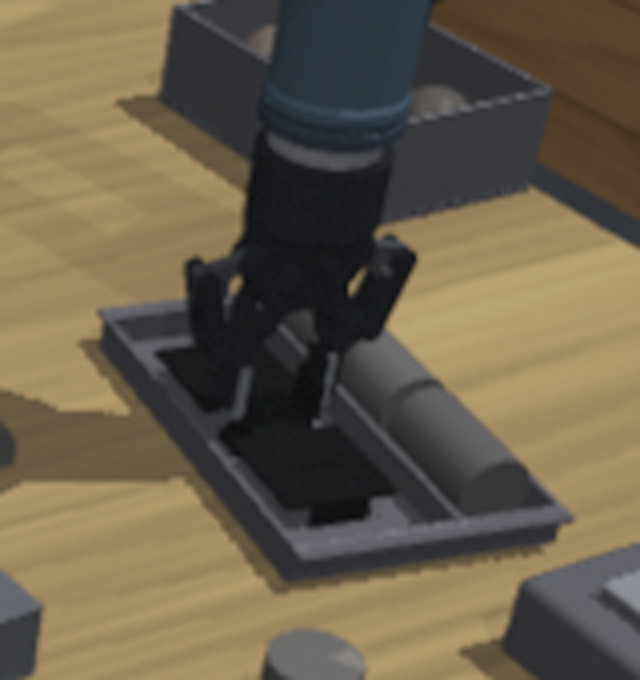

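```bash
python3 -m handwheel '[{"offset":[0,0.0,-0.08],"twist":0,"jaw":1},{"offset":[0,0.0,-0.08],"twist":0,"jaw":0.2},{"offset":[0,0.0,-0.08],"twist":0,"jaw":-0.2},{"offset":[0,0.0,-0.08],"twist":0,"jaw":-0.6},{"offset":[0,0.0,-0.08],"twist":0,"jaw":-0.6},{"offset":[0,0.0,-0.08],"twist":0,"jaw":-0.6},{"offset":[0,0.0,-0.08],"twist":0,"jaw":-0.6}]';  python3 - <<'E'
from h import *
im=ctrl.get_image("scene"); crop(im,400,100,160,170,4,"g3.png")
E
```

```text
time: 8.2
eef_pos: [0.5178, 0.35, 0.025]
orientation: [[0.181, 0.983, 0.0], [0.983, -0.181, 0.0], [0.0, 0.0, -1.0]]
force: [-0.1, -0.5, -0.3]
width: 0.8
```

View pics/g3.png

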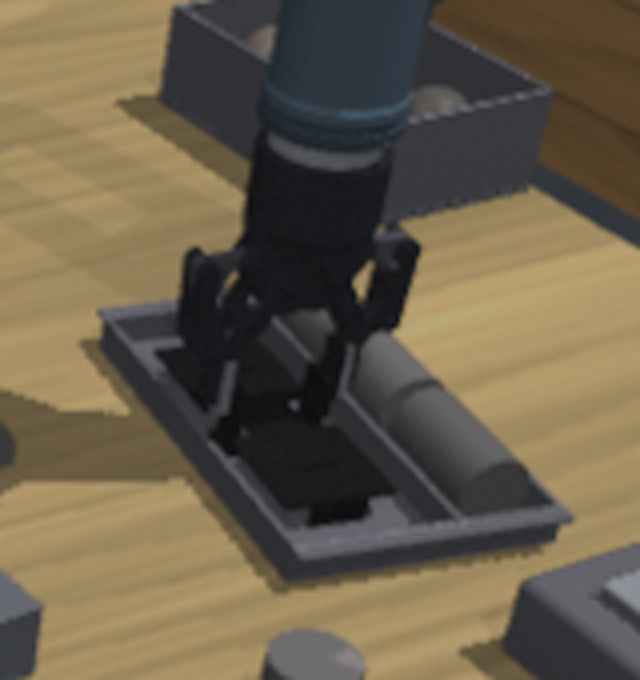

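```bash
python3 -m handwheel '[{"offset":[0,0.0,-0.08],"twist":0,"jaw":-0.75},{"offset":[0,0.0,-0.5],"twist":0,"jaw":-0.75},{"offset":[0,0.0,-1.0],"twist":0,"jaw":-0.75},{"offset":[0,0.0,-2.0],"twist":0,"jaw":-0.75},{"offset":[0,0.0,-3.5],"twist":0,"jaw":-0.75},{"offset":[0,0.0,-5],"twist":0,"jaw":-0.75},{"offset":[0,0.0,-5],"twist":0,"jaw":-0.75},{"offset":[0,0.0,-5],"twist":0,"jaw":-0.75}]';  python3 - <<'E'
from h import *
im=ctrl.get_image("scene"); crop(im,400,100,160,170,4,"g4.png")
im=ctrl.get_image("top"); cv2.imwrite("pics/top1.png",im[:,:,::-1])
E
```

```text
time: 9.05
eef_pos: [0.5188, 0.3505, 0.1783]
orientation: [[0.181, 0.983, 0.005], [0.984, -0.181, 0.002], [0.003, 0.005, -1.0]]
force: [0.1, -0.4, -1.0]
width: 0.874
```

View pics/g4.png

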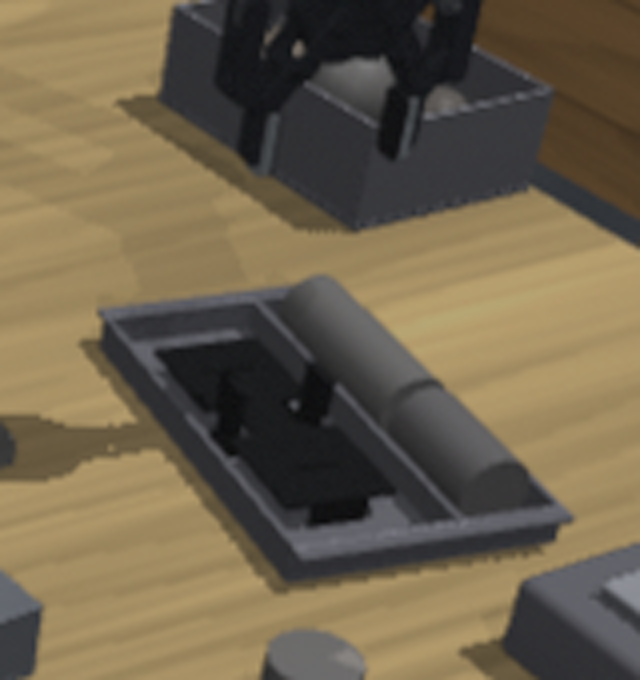

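View pics/top1.png

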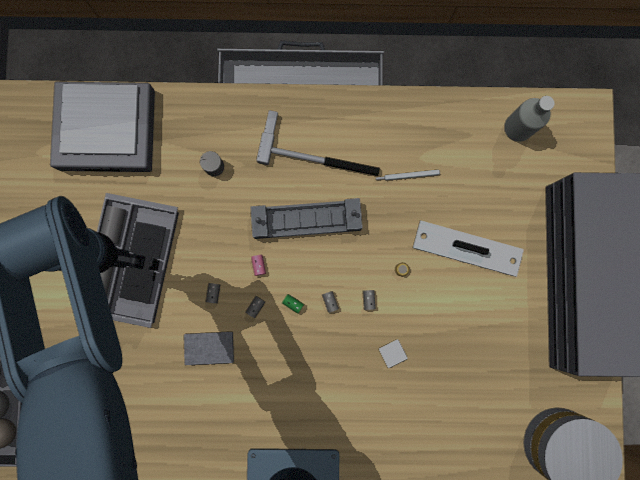

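```bash
cat >> h.py <<'E'
def stubs(im,z=.015,draw=None):
    f=im.astype(float); r=(f[:,:,2]+3)/(f[:,:,0]+3); m=(r>0.8).astype(np.uint8)
    roi=np.zeros_like(m); roi[170:420,185:430]=1; m&=roi
    n,l,st,ce=cv2.connectedComponentsWithStats(m)
    out=[]
    for i in range(1,n):
        if 90<st[i,4]<320:
            pts=np.argwhere(l==i)[:,::-1].astype(np.float32)
            w=p2w("top",pts,z)[:,:2]; q=w.mean(0); u,s,v=np.linalg.svd(w-q,full_matrices=False)
            yaw=np.degrees(np.arctan2(v[0,1],v[0,0]))%180
            (cx,cy),(a,b),_=cv2.minAreaRect((w*1000).astype(np.float32))
            rc=im[l==i].mean(0)
            print("px",ce[i].round(1),"area",st[i,4],"ctr",q.round(4),"rect",round(cx/1000,4),round(cy/1000,4),"size",round(a,1),round(b,1),"yaw",yaw.round(1),"rgb",rc.round(0))
            out.append((q,yaw))
    if draw:
        o=cv2.resize((m*255)[190:330,190:400],None,fx=3,fy=3); cv2.imwrite("pics/"+draw,o)
    return out
E
python3 - <<'E'
from h import *
for f in("top0","top1"):
    stubs(cv2.imread(f"pics/{f}.png")[:,:,::-1],draw=f"m{f}.png");print()
E
```

```text
px [404.6 175.3] area 275 ctr [ 0.7284 -0.2479] rect 0.7278 -0.2432 size 13.1 125.2 yaw 96.8 rgb [129. 132. 134.]
px [212.4 292.8] area 224 ctr [0.4503 0.1903] rect 0.4505 0.1901 size 26.4 43.6 yaw 174.7 rgb [84. 83. 81.]
px [330.  301.5] area 211 ctr [ 0.434  -0.0779] rect 0.4338 -0.0781 size 44.6 24.7 yaw 20.2 rgb [87. 86. 84.]
px [368.9 299.6] area 215 ctr [ 0.4394 -0.1665] rect 0.4396 -0.1666 size 44.1 25.0 yaw 3.6 rgb [88. 87. 85.]
px [292.5 303.4] area 210 ctr [0.4287 0.0076] rect 0.4288 0.0076 size 44.2 23.9 yaw 57.9 rgb [41. 93. 51.]
px [254.8 306.7] area 218 ctr [0.4201 0.0931] rect 0.42 0.0931 size 25.8 44.5 yaw 147.4 rgb [86. 85. 84.]

px [404.5 175.3] area 279 ctr [ 0.7283 -0.2475] rect 0.7277 -0.2432 size 13.2 125.2 yaw 96.9 rgb [134. 137. 138.]
px [212.5 292.8] area 222 ctr [0.4503 0.1899] rect 0.4504 0.1899 size 26.5 43.6 yaw 171.0 rgb [56. 55. 54.]
px [330.  301.6] area 211 ctr [ 0.4338 -0.0778] rect 0.4335 -0.0773 size 44.6 25.7 yaw 20.1 rgb [91. 90. 88.]
px [368.9 299.6] area 216 ctr [ 0.4394 -0.1665] rect 0.4396 -0.1667 size 44.1 25.2 yaw 4.2 rgb [92. 91. 89.]
px [292.5 303.4] area 210 ctr [0.4287 0.0076] rect 0.4288 0.0076 size 44.2 23.9 yaw 57.9 rgb [44. 97. 54.]
px [254.9 306.7] area 221 ctr [0.42   0.0929] rect 0.4202 0.0932 size 25.9 44.4 yaw 148.9 rgb [56. 55. 54.]
```

View pics/mtop0.png

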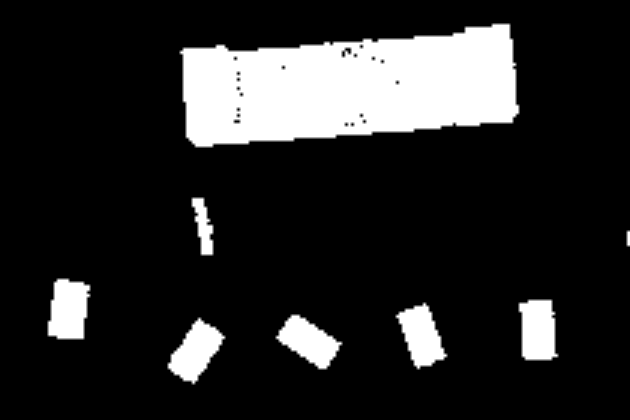

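Run:
```python
from h import *
go([.4503,.190,.08],172)
```

```text
off [-5.64, -1.23, 3.17] twist 14.6 minrows 10.2 curyaw 79.57 q6 -55.7 t 9.15 w 0.88
```

```bash
python3 -m handwheel '[{"offset":[-5.64,-1.23,0],"twist":14.6,"jaw":-0.6},{"offset":[-5.64,-1.23,0],"twist":14.6,"jaw":-0.6},{"offset":[-5.64,-1.23,0],"twist":14.6,"jaw":-0.6},{"offset":[-5.64,-1.23,0],"twist":14.6,"jaw":-0.6},{"offset":[-5.64,-1.23,0],"twist":14.6,"jaw":-0.6},{"offset":[-5.64,-1.23,0],"twist":14.6,"jaw":-0.6},{"offset":[-5.64,-1.23,1],"twist":14.6,"jaw":-0.6},{"offset":[-5.64,-1.23,2],"twist":14.6,"jaw":-0.6},{"offset":[-5.64,-1.23,3.17],"twist":14.6,"jaw":-0.6},{"offset":[-5.64,-1.23,3.17],"twist":14.6,"jaw":-0.6},{"offset":[-5.64,-1.23,3.17],"twist":14.6,"jaw":-0.6},{"offset":[-5.64,-1.23,3.17],"twist":14.6,"jaw":-0.6}]' 40
python3 - <<'E'
from h import *
im=ctrl.get_image("top");stubs(im)
go([.4503,.190,.006],172)
E
```

```text
time: 10.35
eef_pos: [0.4505, 0.1902, 0.0794]
orientation: [[0.991, -0.137, -0.001], [-0.137, -0.991, -0.0], [-0.001, 0.0, -1.0]]
force: [0.2, 0.4, -0.1]
width: 0.8
px [404.6 175.3] area 279 ctr [ 0.7283 -0.2478] rect 0.7277 -0.2432 size 13.2 125.2 yaw 96.8 rgb [139. 142. 143.]
px [330.  301.5] area 209 ctr [ 0.434  -0.0779] rect 0.4338 -0.0772 size 44.0 25.7 yaw 19.8 rgb [95. 94. 92.]
px [368.9 299.6] area 215 ctr [ 0.4394 -0.1666] rect 0.4395 -0.1666 size 43.9 25.0 yaw 3.1 rgb [95. 94. 92.]
px [292.5 303.3] area 209 ctr [0.4287 0.0075] rect 0.429 0.0078 size 43.6 25.1 yaw 58.4 rgb [42. 95. 53.]
px [254.9 306.6] area 220 ctr [0.4202 0.0929] rect 0.4199 0.093 size 25.7 44.5 yaw 147.8 rgb [58. 57. 56.]
off [-0.02, 0.01, 2.46] twist 0.03 minrows 1.5 curyaw -7.84 q6 17.6 t 10.4 w 0.801
```

```bash
python3 -m handwheel '[{"offset":[-0.02,0,1.2],"twist":0,"jaw":-0.6},{"offset":[-0.02,0,2.2],"twist":0,"jaw":-0.6},{"offset":[-0.02,0,2.45],"twist":0,"jaw":-0.6},{"offset":[-0.02,0,2.45],"twist":0,"jaw":-0.6},{"offset":[-0.02,0,2.45],"twist":0,"jaw":-0.3},{"offset":[-0.02,0,2.45],"twist":0,"jaw":0.2},{"offset":[-0.02,0,2.45],"twist":0,"jaw":0.6},{"offset":[-0.02,0,2.45],"twist":0,"jaw":0.6},{"offset":[-0.02,0,2.45],"twist":0,"jaw":0.6}]' 40
python3 - <<'E'
from h import *
im=ctrl.get_image("scene"); crop(im,310,100,160,170,4,"h1.png")
E
```

```text
time: 11.3
eef_pos: [0.4517, 0.1906, 0.008]
orientation: [[0.99, -0.139, 0.004], [-0.139, -0.99, 0.001], [0.003, -0.001, -1.0]]
force: [-0.5, -0.1, 6.9]
width: 0.503
```

View pics/h1.png

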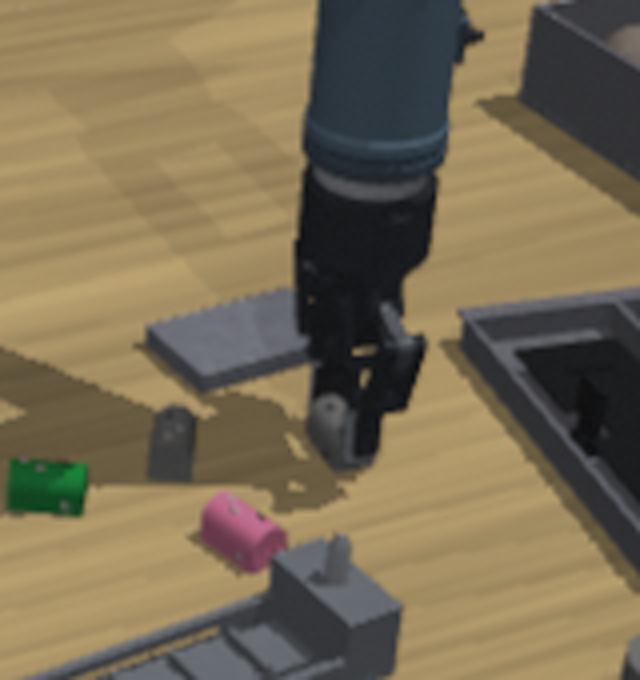

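```bash
python3 -m handwheel '[{"offset":[0,0,-0.5],"twist":0,"jaw":0.6},{"offset":[0,0,-1.5],"twist":0,"jaw":0.6},{"offset":[0,0,-3],"twist":0,"jaw":0.6},{"offset":[0,0,-3],"twist":0,"jaw":0.6},{"offset":[0,0,-3],"twist":0,"jaw":0.6}]'
python3 - <<'E'
from h import *
c=POS['c']
im=ctrl.get_image("scene"); crop(im,310,100,160,170,4,"h2.png")
for yl in(.072,.036,-.036,-.072):
    P=[c[0]-np.sin(c[2])*yl,c[1]+np.cos(c[2])*yl]; print(np.round(P,4)); go([*P,.1],np.degrees(c[2]))
E
```

```text
time: 11.85
eef_pos: [0.4511, 0.1905, 0.0978]
orientation: [[0.99, -0.139, 0.004], [-0.139, -0.99, 0.001], [0.004, -0.001, -1.0]]
force: [-1.2, -0.5, -1.9]
width: 0.501
[0.6162 0.0512]
off [6.13, 3.82, -0.11] twist -2.23 minrows 4.3 curyaw -8.02 q6 17.8 t 11.9 w 0.498
[0.6196 0.0153]
off [6.41, 4.99, -0.11] twist -2.23 minrows 4.9 curyaw -8.02 q6 17.8 t 11.9 w 0.498
[ 0.6263 -0.0564]
off [6.97, 7.32, -0.11] twist -2.23 minrows 6.1 curyaw -8.02 q6 17.8 t 11.9 w 0.498
[ 0.6297 -0.0922]
off [7.24, 8.49, -0.11] twist -2.23 minrows 6.7 curyaw -8.02 q6 17.8 t 11.9 w 0.498
```

View pics/h2.png

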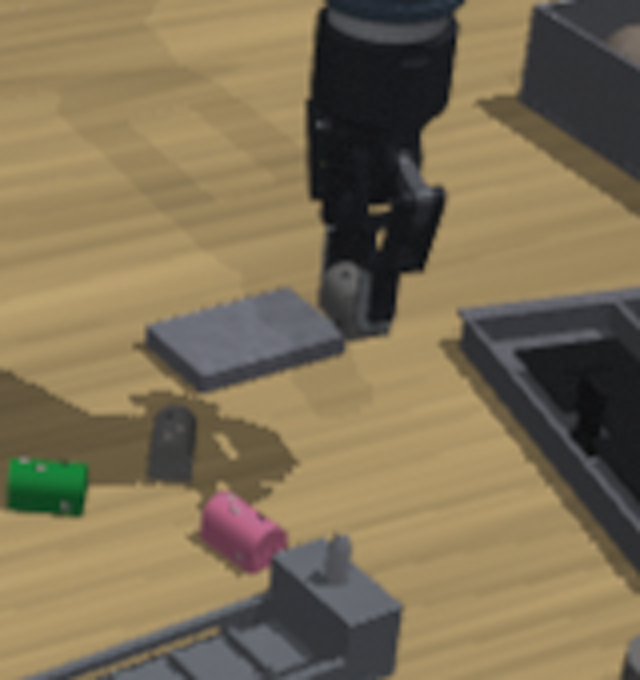

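```bash
python3 -m handwheel '[{"offset":[6.13,3.82,-0.4],"twist":-2.23,"jaw":0.6},{"offset":[6.13,3.82,-0.4],"twist":-2.23,"jaw":0.6},{"offset":[6.13,3.82,-0.4],"twist":-2.23,"jaw":0.6},{"offset":[6.13,3.82,-0.4],"twist":-2.23,"jaw":0.6},{"offset":[6.13,3.82,-0.4],"twist":-2.23,"jaw":0.6},{"offset":[6.13,3.82,0.5],"twist":-2.23,"jaw":0.6},{"offset":[6.13,3.82,1.3],"twist":-2.23,"jaw":0.6},{"offset":[6.13,3.82,1.3],"twist":-2.23,"jaw":0.6},{"offset":[6.13,3.82,1.3],"twist":-2.23,"jaw":0.6}]'
python3 - <<'E'
from h import *
c=POS['c'];yl=.072
im=ctrl.get_image("scene"); crop(im,290,130,160,170,4,"h3.png")
P=[c[0]-np.sin(c[2])*yl,c[1]+np.cos(c[2])*yl]; go([*P,.026],np.degrees(c[2]))
E
```

```text
time: 12.8
eef_pos: [0.615, 0.0513, 0.0559]
orientation: [[0.996, 0.093, -0.004], [0.093, -0.996, 0.0], [-0.004, -0.001, -1.0]]
force: [-0.8, -0.1, -0.0]
width: 0.502
off [0.0, 0.01, 1.04] twist 0.0 minrows 0.6 curyaw 5.36 q6 -10.9 t 12.85 w 0.503
```

View pics/h3.png

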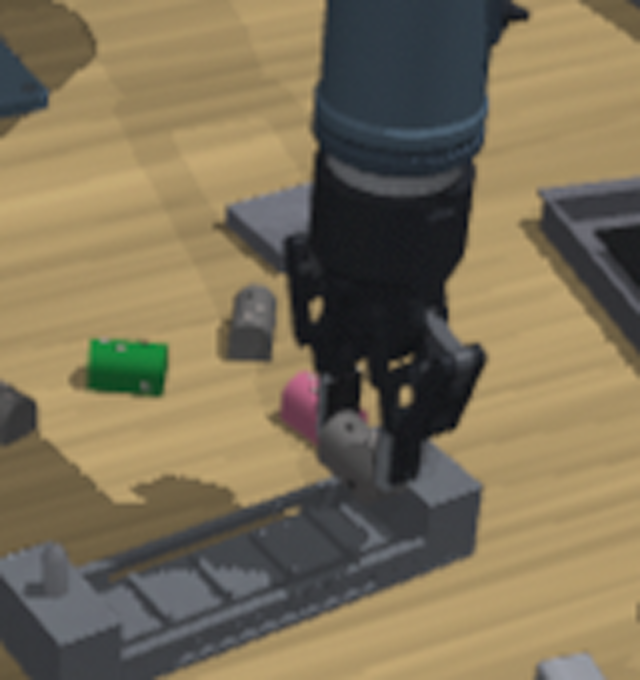

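```bash
python3 -m handwheel '[{"offset":[0,0,0.5],"twist":0,"jaw":0.6},{"offset":[0,0,0.9],"twist":0,"jaw":0.6},{"offset":[0,0,1.0],"twist":0,"jaw":0.6},{"offset":[0,0,1.03],"twist":0,"jaw":0.6},{"offset":[0,0,1.06],"twist":0,"jaw":0.6},{"offset":[0,0,1.06],"twist":0,"jaw":0.6},{"offset":[0,0,1.06],"twist":0,"jaw":0.6}]'
python3 - <<'E'
from h import *
im=ctrl.get_image("scene"); crop(im,290,130,160,170,4,"h4.png")
E
```

```text
time: 13.55
eef_pos: [0.6166, 0.0512, 0.0261]
orientation: [[0.996, 0.093, 0.001], [0.093, -0.996, -0.0], [0.001, 0.0, -1.0]]
force: [0.5, 0.1, -0.5]
width: 0.501
```

View pics/h4.png

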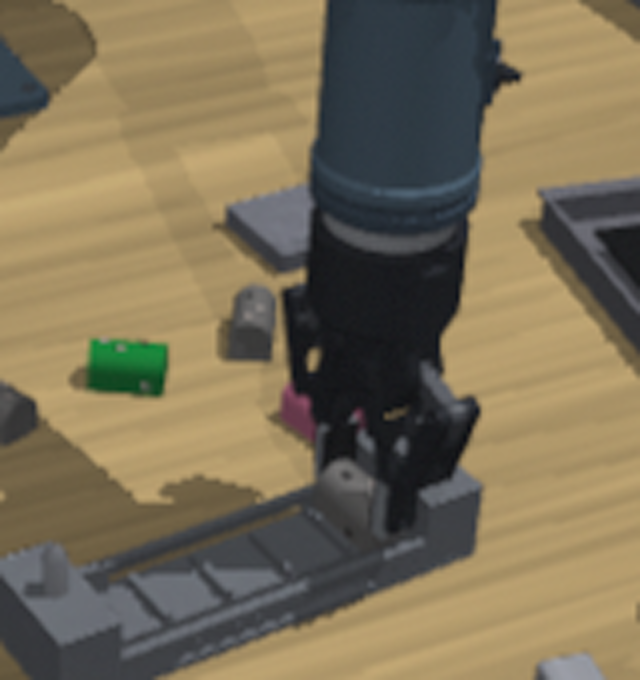

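```bash
python3 -m handwheel '[{"offset":[0,0,0.05],"twist":0,"jaw":0.6},{"offset":[0,0,0.05],"twist":0,"jaw":0.3},{"offset":[0,0,0.05],"twist":0,"jaw":-0.2},{"offset":[0,0,0.05],"twist":0,"jaw":-0.4},{"offset":[0,0,0.05],"twist":0,"jaw":-0.4},{"offset":[0,0,-0.5],"twist":0,"jaw":-0.4},{"offset":[0,0,-2],"twist":0,"jaw":-0.4},{"offset":[0,0,-3],"twist":0,"jaw":-0.5},{"offset":[0,0,-3],"twist":0,"jaw":-0.6},{"offset":[0,0,-3],"twist":0,"jaw":-0.6}]'
python3 - <<'E'
from h import *
go([.4201,.0931,.08],148)
im=ctrl.get_image("scene"); crop(im,290,130,160,170,4,"h5.png")
stubs(ctrl.get_image("top"))
E
```

```text
time: 14.6
eef_pos: [0.6167, 0.0512, 0.1165]
orientation: [[0.996, 0.093, 0.002], [0.093, -0.996, -0.0], [0.002, 0.0, -1.0]]
force: [-0.2, -0.7, -0.4]
width: 0.801
off [-6.4, -2.0, 1.2] twist 6.23 minrows 4.3 curyaw 5.36 q6 -10.9 t 14.6 w 0.801
px [404.4 175.3] area 279 ctr [ 0.7283 -0.2474] rect 0.7277 -0.2432 size 13.2 125.2 yaw 96.9 rgb [146. 149. 150.]
px [368.8 299.6] area 217 ctr [ 0.4395 -0.1664] rect 0.4397 -0.1657 size 43.2 25.2 yaw 2.5 rgb [93. 91. 89.]
px [330.  301.5] area 204 ctr [ 0.434  -0.0778] rect 0.4342 -0.0774 size 43.1 25.9 yaw 20.3 rgb [71. 70. 68.]
px [292.5 303.4] area 211 ctr [0.4287 0.0075] rect 0.4291 0.0074 size 44.2 24.5 yaw 58.2 rgb [ 48. 106.  59.]
```

View pics/h5.png

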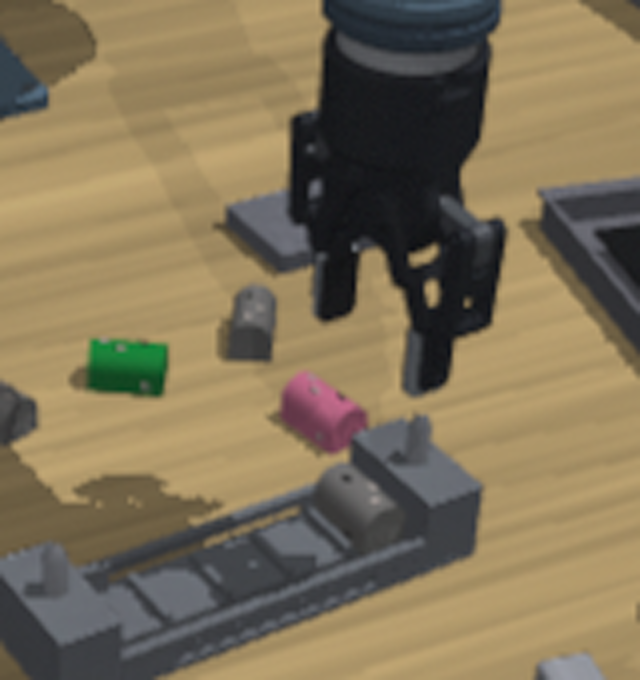

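```bash
python3 -m handwheel '[{"offset":[-6.4,-2.0,0],"twist":6.23,"jaw":-0.6},{"offset":[-6.4,-2.0,0],"twist":6.23,"jaw":-0.6},{"offset":[-6.4,-2.0,0],"twist":6.23,"jaw":-0.6},{"offset":[-6.4,-2.0,0],"twist":6.23,"jaw":-0.6},{"offset":[-6.4,-2.0,0.5],"twist":6.23,"jaw":-0.6},{"offset":[-6.4,-2.0,1.2],"twist":6.23,"jaw":-0.6},{"offset":[-6.4,-2.0,1.2],"twist":6.23,"jaw":-0.6},{"offset":[-6.4,-2.0,1.2],"twist":6.23,"jaw":-0.6}]'
python3 - <<'E'
from h import *
go([.4201,.0931,.006],148)
im=ctrl.get_image("scene"); cv2.imwrite("pics/s1.png",im[:,:,::-1])
E
```

```text
time: 15.5
eef_pos: [0.4188, 0.093, 0.0789]
orientation: [[0.848, -0.53, -0.003], [-0.53, -0.848, 0.0], [-0.002, 0.001, -1.0]]
force: [0.4, 1.5, 0.9]
width: 0.799
off [0.04, -0.03, 2.43] twist -0.0 minrows 1.5 curyaw -32.02 q6 29.6 t 15.5 w 0.799
```

View pics/s1.png

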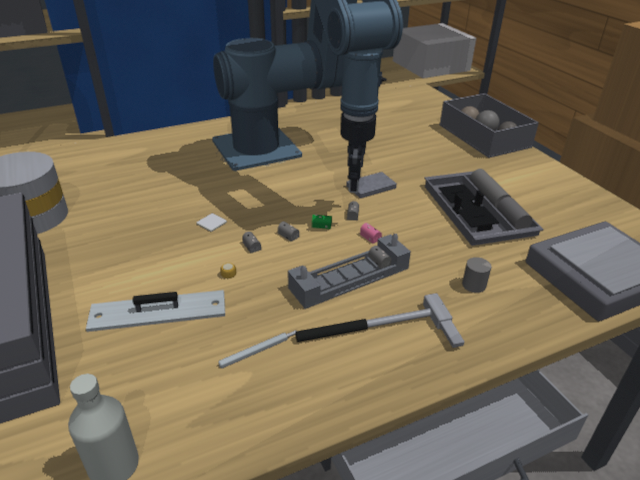

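```bash
python3 -m handwheel '[{"offset":[0.02,-0.02,1.2],"twist":0,"jaw":-0.6},{"offset":[0.02,-0.02,2.2],"twist":0,"jaw":-0.6},{"offset":[0.02,-0.02,2.42],"twist":0,"jaw":-0.6},{"offset":[0.02,-0.02,2.42],"twist":0,"jaw":-0.6},{"offset":[0.02,-0.02,2.42],"twist":0,"jaw":-0.3},{"offset":[0.02,-0.02,2.42],"twist":0,"jaw":0.2},{"offset":[0.02,-0.02,2.42],"twist":0,"jaw":0.6},{"offset":[0.02,-0.02,2.42],"twist":0,"jaw":0.6},{"offset":[0.02,-0.02,2.42],"twist":0,"jaw":0.6},{"offset":[0.02,-0.02,1.9],"twist":0,"jaw":0.6},{"offset":[0.02,-0.02,0.5],"twist":0,"jaw":0.6},{"offset":[0.02,-0.02,-0.7],"twist":0,"jaw":0.6}]' 40
python3 - <<'E'
from h import *
c=POS['c'];yl=.036
im=ctrl.get_image("scene"); crop(im,270,80,160,170,3,"i1.png")
P=[c[0]-np.sin(c[2])*yl,c[1]+np.cos(c[2])*yl]; go([*P,.06],np.degrees(c[2]))
E
```

```text
time: 16.75
eef_pos: [0.4201, 0.0932, 0.1024]
orientation: [[0.848, -0.53, -0.0], [-0.53, -0.848, 0.0], [-0.0, -0.0, -1.0]]
force: [1.3, -0.6, -1.1]
width: 0.502
off [6.9, -1.24, 1.65] twist -6.23 minrows 4.3 curyaw -32.0 q6 29.6 t 16.8 w 0.502
```

View pics/i1.png

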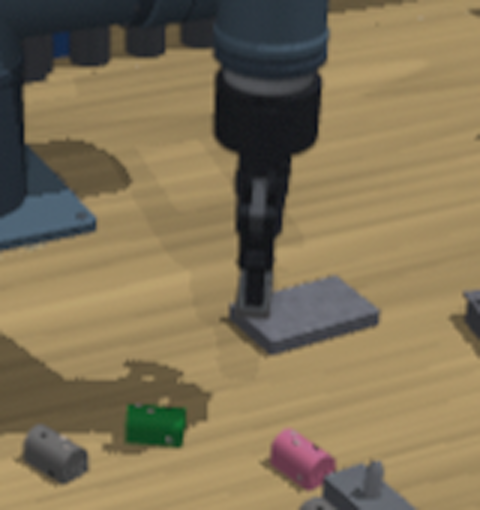

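```bash
python3 -m handwheel '[{"offset":[6.9,-1.24,-0.1],"twist":-6.23,"jaw":0.6},{"offset":[6.9,-1.24,-0.1],"twist":-6.23,"jaw":0.6},{"offset":[6.9,-1.24,-0.1],"twist":-6.23,"jaw":0.6},{"offset":[6.9,-1.24,-0.1],"twist":-6.23,"jaw":0.6},{"offset":[6.9,-1.24,-0.1],"twist":-6.23,"jaw":0.6},{"offset":[6.9,-1.24,-0.1],"twist":-6.23,"jaw":0.6},{"offset":[6.9,-1.24,1],"twist":-6.23,"jaw":0.6},{"offset":[6.9,-1.24,1.65],"twist":-6.23,"jaw":0.6},{"offset":[6.9,-1.24,1.65],"twist":-6.23,"jaw":0.6},{"offset":[6.9,-1.24,1.65],"twist":-6.23,"jaw":0.6}]'
python3 - <<'E'
from h import *
c=POS['c'];yl=.036
im=ctrl.get_image("scene"); crop(im,290,130,160,170,4,"i2.png")
P=[c[0]-np.sin(c[2])*yl,c[1]+np.cos(c[2])*yl]; go([*P,.026],np.degrees(c[2]))
E
```

```text
time: 17.8
eef_pos: [0.6147, 0.0156, 0.0516]
orientation: [[0.996, 0.093, -0.001], [0.093, -0.996, 0.0], [-0.001, -0.0, -1.0]]
force: [0.2, 0.3, 0.5]
width: 0.502
off [0.13, 0.01, 0.88] twist -0.0 minrows 0.5 curyaw 5.34 q6 -14.3 t 17.85 w 0.501
```

View pics/i2.png

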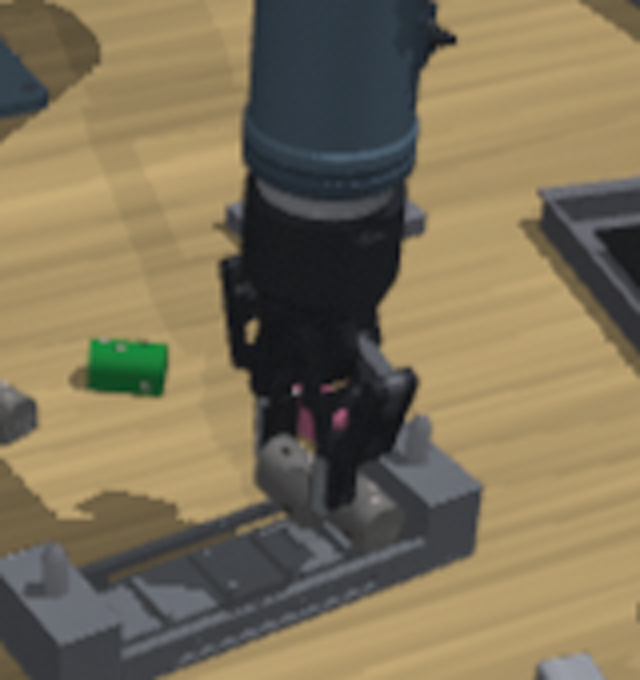

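```bash
python3 -m handwheel '[{"offset":[0.13,0.01,0.1],"twist":0,"jaw":0.6},{"offset":[0.13,0.01,0.5],"twist":0,"jaw":0.6},{"offset":[0.13,0.01,0.7],"twist":0,"jaw":0.6},{"offset":[0.13,0.01,0.8],"twist":0,"jaw":0.6},{"offset":[0.13,0.01,0.85],"twist":0,"jaw":0.6},{"offset":[0.13,0.01,0.85],"twist":0,"jaw":0.6},{"offset":[0.13,0.01,0.85],"twist":0,"jaw":0.6}]'
python3 - <<'E'
from h import *
im=ctrl.get_image("scene"); crop(im,290,130,160,170,4,"i3.png")
c=POS['c'];yl=.036
P=[c[0]-np.sin(c[2])*yl,c[1]+np.cos(c[2])*yl]; go([*P,.0245],np.degrees(c[2]))
E
```

```text
time: 18.55
eef_pos: [0.6196, 0.015, 0.0257]
orientation: [[0.996, 0.093, 0.0], [0.093, -0.996, -0.0], [0.0, 0.0, -1.0]]
force: [-0.7, -0.2, -0.9]
width: 0.501
off [-0.0, -0.01, 0.04] twist -0.0 minrows 0.0 curyaw 5.35 q6 -14.3 t 18.6 w 0.503
```

View pics/i3.png

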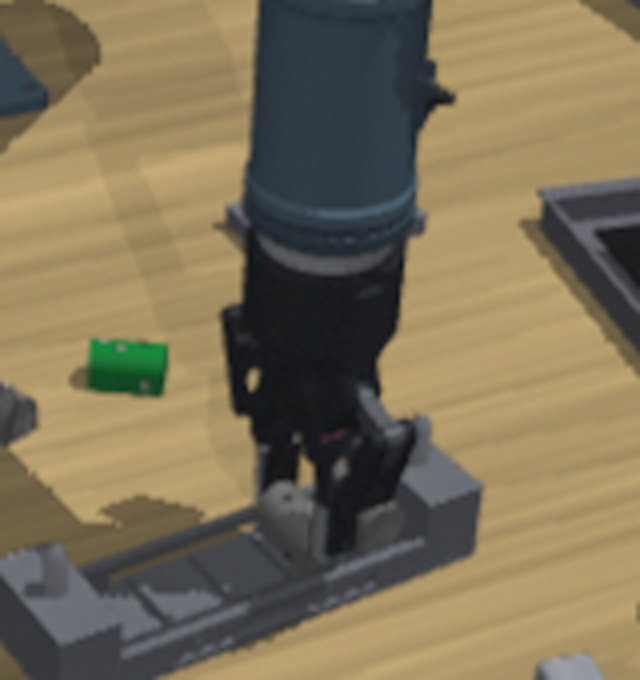

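Seated in the pocket; release and go for stub C.

```bash
python3 -m handwheel '[{"offset":[0,0,0.04],"twist":0,"jaw":0.6},{"offset":[0,0,0.04],"twist":0,"jaw":0.3},{"offset":[0,0,0.04],"twist":0,"jaw":-0.2},{"offset":[0,0,0.04],"twist":0,"jaw":-0.4},{"offset":[0,0,0.04],"twist":0,"jaw":-0.4},{"offset":[0,0,-0.5],"twist":0,"jaw":-0.4},{"offset":[0,0,-2],"twist":0,"jaw":-0.4},{"offset":[0,0,-3],"twist":0,"jaw":-0.5},{"offset":[0,0,-3],"twist":0,"jaw":-0.6},{"offset":[0,0,-3],"twist":0,"jaw":-0.6}]'
python3 - <<'E'
from h import *
im=ctrl.get_image("scene"); crop(im,220,130,200,170,4,"i4.png")
stubs(ctrl.get_image("top"))
go([.4340,-.0778,.08],20)
E
```

```text
time: 19.6
eef_pos: [0.6199, 0.015, 0.1165]
orientation: [[0.996, 0.093, 0.002], [0.093, -0.996, -0.0], [0.002, 0.001, -1.0]]
force: [-0.1, -0.4, -0.4]
width: 0.799
px [404.6 175.3] area 277 ctr [ 0.7284 -0.2478] rect 0.7277 -0.2432 size 13.2 125.2 yaw 96.8 rgb [146. 149. 151.]
px [330.  301.6] area 210 ctr [ 0.4338 -0.0779] rect 0.4339 -0.0775 size 43.8 25.9 yaw 19.9 rgb [100.  98.  97.]
px [368.9 299.7] area 214 ctr [ 0.4393 -0.1667] rect 0.4396 -0.1667 size 44.0 25.0 yaw 2.3 rgb [97. 96. 94.]
off [-6.41, 2.51, 1.16] twist -2.44 minrows 4.2 curyaw 5.35 q6 -14.3 t 19.7 w 0.802
```

View pics/i4.png

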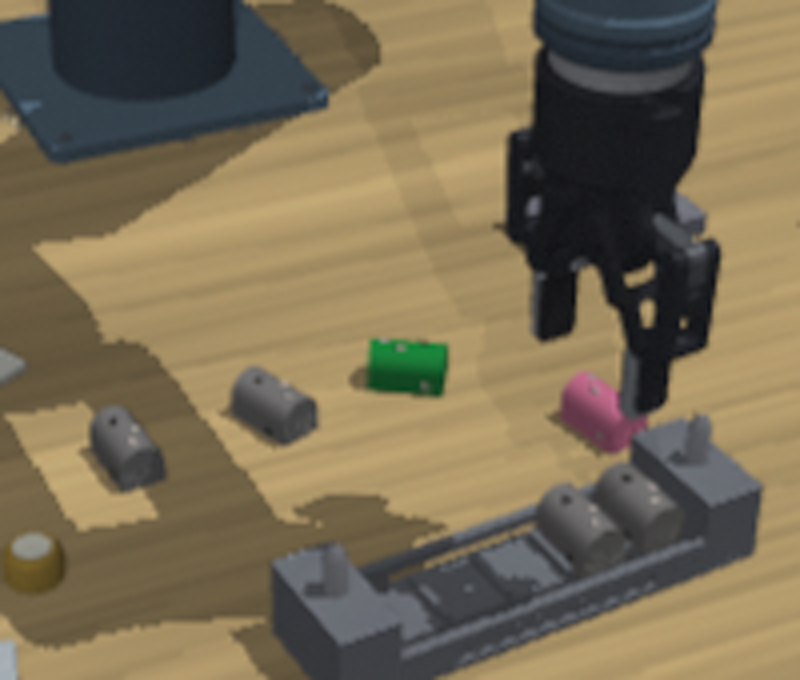

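Two stubs in. Stub C has not moved.

```bash
python3 -m handwheel '[{"offset":[-6.41,2.51,0],"twist":-2.44,"jaw":-0.6},{"offset":[-6.41,2.51,0],"twist":-2.44,"jaw":-0.6},{"offset":[-6.41,2.51,0],"twist":-2.44,"jaw":-0.6},{"offset":[-6.41,2.51,0],"twist":-2.44,"jaw":-0.6},{"offset":[-6.41,2.51,0.5],"twist":-2.44,"jaw":-0.6},{"offset":[-6.41,2.51,1.16],"twist":-2.44,"jaw":-0.6},{"offset":[-6.41,2.51,1.16],"twist":-2.44,"jaw":-0.6},{"offset":[-6.41,2.51,1.16],"twist":-2.44,"jaw":-0.6}]'
python3 - <<'E'
from h import *
go([.4340,-.0778,.006],20)
im=ctrl.get_image("scene"); crop(im,220,100,200,170,3,"j1.png")
E
```

```text
time: 20.5
eef_pos: [0.4344, -0.0775, 0.0801]
orientation: [[0.94, 0.342, -0.002], [0.342, -0.94, 0.001], [-0.002, -0.002, -1.0]]
force: [-0.3, -0.1, 0.8]
width: 0.798
off [-0.01, 0.01, 2.47] twist -0.0 minrows 1.5 curyaw 19.99 q6 -44.7 t 20.5 w 0.798
```

View pics/j1.png

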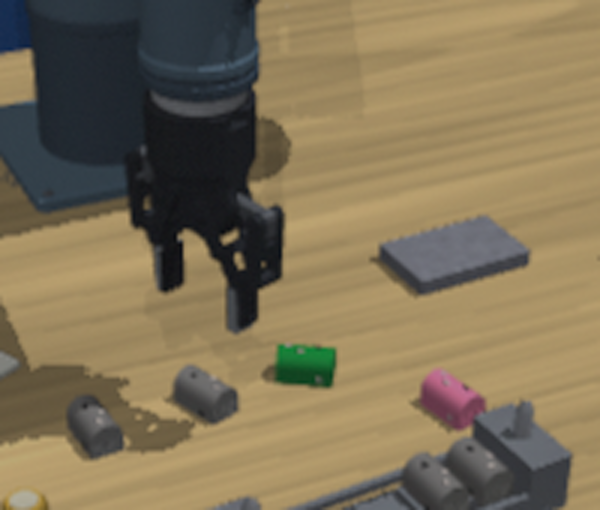

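```bash
python3 -m handwheel '[{"offset":[-0.01,0.01,1.2],"twist":0,"jaw":-0.6},{"offset":[-0.01,0.01,2.2],"twist":0,"jaw":-0.6},{"offset":[-0.01,0.01,2.45],"twist":0,"jaw":-0.6},{"offset":[-0.01,0.01,2.45],"twist":0,"jaw":-0.6},{"offset":[-0.01,0.01,2.45],"twist":0,"jaw":-0.3},{"offset":[-0.01,0.01,2.45],"twist":0,"jaw":0.2},{"offset":[-0.01,0.01,2.45],"twist":0,"jaw":0.6},{"offset":[-0.01,0.01,2.45],"twist":0,"jaw":0.6},{"offset":[-0.01,0.01,2.45],"twist":0,"jaw":0.6},{"offset":[-0.01,0.01,1.9],"twist":0,"jaw":0.6},{"offset":[-0.01,0.01,0.5],"twist":0,"jaw":0.6},{"offset":[-0.01,0.01,-0.9],"twist":0,"jaw":0.6}]' 40
python3 - <<'E'
from h import *
c=POS['c'];yl=-.036
im=ctrl.get_image("scene"); crop(im,220,100,200,170,3,"j2.png")
P=[c[0]-np.sin(c[2])*yl,c[1]+np.cos(c[2])*yl]; go([*P,.06],np.degrees(c[2]))
E
```

```text
time: 21.75
eef_pos: [0.4342, -0.078, 0.1091]
orientation: [[0.94, 0.342, -0.001], [0.342, -0.94, 0.001], [-0.001, -0.001, -1.0]]
force: [0.5, -1.0, -1.0]
width: 0.501
off [6.14, 1.4, 1.92] twist 2.44 minrows 3.9 curyaw 20.02 q6 -44.7 t 21.8 w 0.502
```

View pics/j2.png

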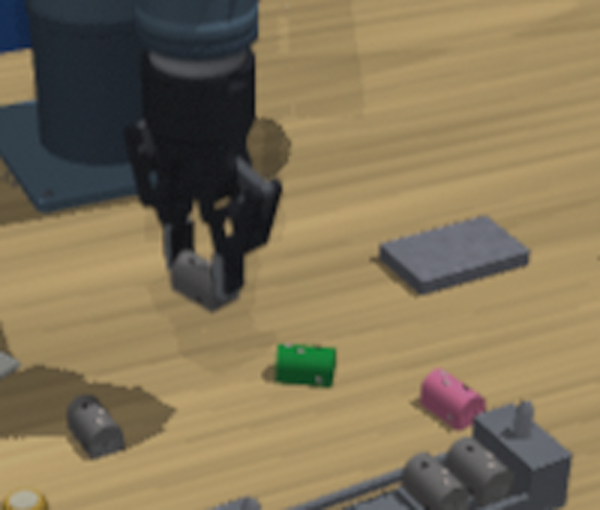

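```bash
python3 -m handwheel '[{"offset":[6.14,1.4,0],"twist":2.44,"jaw":0.6},{"offset":[6.14,1.4,0],"twist":2.44,"jaw":0.6},{"offset":[6.14,1.4,0],"twist":2.44,"jaw":0.6},{"offset":[6.14,1.4,0],"twist":2.44,"jaw":0.6},{"offset":[6.14,1.4,0],"twist":2.44,"jaw":0.6},{"offset":[6.14,1.4,0.5],"twist":2.44,"jaw":0.6},{"offset":[6.14,1.4,1.3],"twist":2.44,"jaw":0.6},{"offset":[6.14,1.4,1.7],"twist":2.44,"jaw":0.6},{"offset":[6.14,1.4,1.7],"twist":2.44,"jaw":0.6},{"offset":[6.14,1.4,1.7],"twist":2.44,"jaw":0.6}]'
python3 - <<'E'
from h import *
c=POS['c'];yl=-.036
im=ctrl.get_image("scene"); crop(im,270,130,160,170,4,"j3.png")
P=[c[0]-np.sin(c[2])*yl,c[1]+np.cos(c[2])*yl]; go([*P,.026],np.degrees(c[2]))
E
```

```text
time: 22.8
eef_pos: [0.6223, -0.0549, 0.0573]
orientation: [[0.996, 0.093, 0.0], [0.093, -0.996, -0.0], [0.0, 0.0, -1.0]]
force: [-1.1, -0.8, -1.5]
width: 0.502
off [0.11, 0.06, 1.06] twist -0.0 minrows 0.6 curyaw 5.34 q6 -20.6 t 22.85 w 0.503
```

View pics/j3.png

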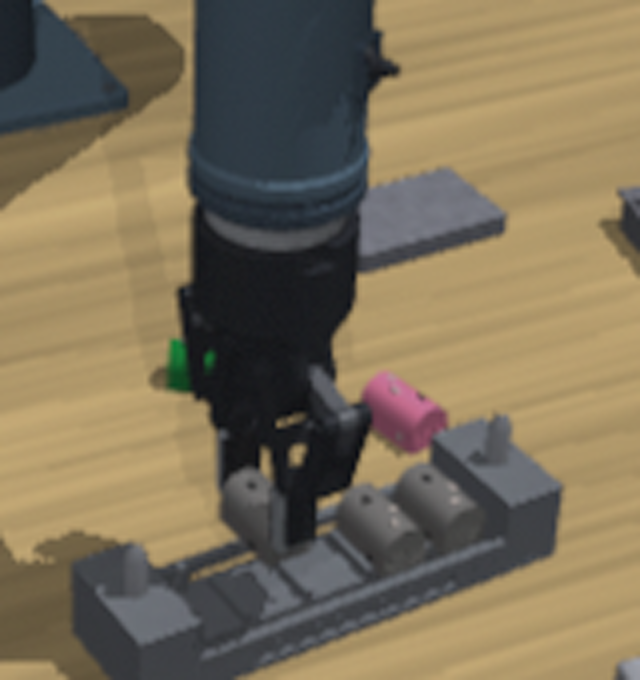

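```bash
python3 -m handwheel '[{"offset":[0.11,0.06,0.2],"twist":0,"jaw":0.6},{"offset":[0.11,0.06,0.6],"twist":0,"jaw":0.6},{"offset":[0.11,0.06,0.9],"twist":0,"jaw":0.6},{"offset":[0.11,0.06,1.0],"twist":0,"jaw":0.6},{"offset":[0.11,0.06,1.05],"twist":0,"jaw":0.6},{"offset":[0.11,0.06,1.05],"twist":0,"jaw":0.6},{"offset":[0.11,0.06,1.05],"twist":0,"jaw":0.6}]'
python3 - <<'E'
from h import *
im=ctrl.get_image("scene"); crop(im,270,130,160,170,4,"j4.png")
c=POS['c'];yl=-.036
P=[c[0]-np.sin(c[2])*yl,c[1]+np.cos(c[2])*yl]; go([*P,.0245],np.degrees(c[2]))
E
```

```text
time: 23.55
eef_pos: [0.6259, -0.0562, 0.0252]
orientation: [[0.996, 0.093, 0.0], [0.093, -0.996, 0.0], [0.0, -0.0, -1.0]]
force: [0.0, 0.1, -0.3]
width: 0.501
off [0.01, 0.01, 0.02] twist -0.0 minrows 0.0 curyaw 5.35 q6 -20.6 t 23.6 w 0.503
```

View pics/j4.png

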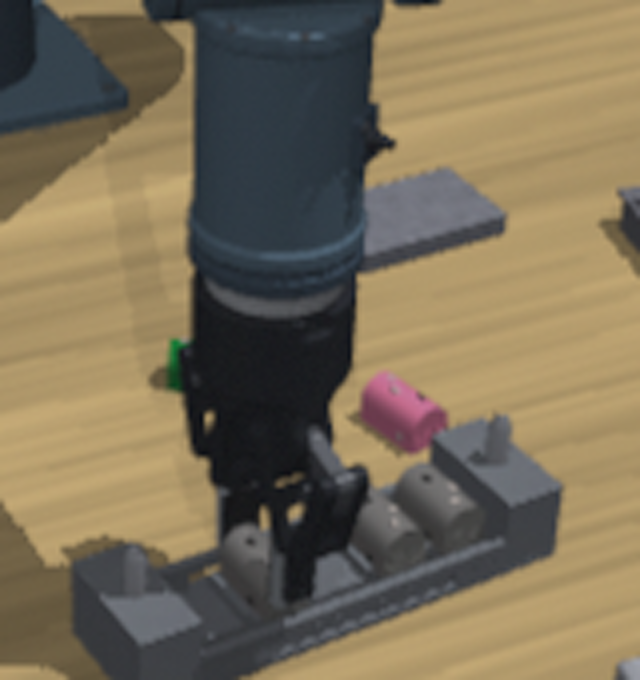

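```bash
python3 -m handwheel '[{"offset":[0,0,0.03],"twist":0,"jaw":0.6},{"offset":[0,0,0.03],"twist":0,"jaw":0.3},{"offset":[0,0,0.03],"twist":0,"jaw":-0.2},{"offset":[0,0,0.03],"twist":0,"jaw":-0.4},{"offset":[0,0,0.03],"twist":0,"jaw":-0.4},{"offset":[0,0,-0.5],"twist":0,"jaw":-0.4},{"offset":[0,0,-2],"twist":0,"jaw":-0.4},{"offset":[0,0,-3],"twist":0,"jaw":-0.5},{"offset":[0,0,-3],"twist":0,"jaw":-0.6},{"offset":[0,0,-3],"twist":0,"jaw":-0.6}]'
python3 - <<'E'
from h import *
im=ctrl.get_image("scene"); crop(im,220,130,200,170,4,"j5.png")
stubs(ctrl.get_image("top"))
go([.4394,-.1667,.08],3)
E
```

```text
time: 24.6
eef_pos: [0.6262, -0.0563, 0.1161]
orientation: [[0.996, 0.093, 0.002], [0.093, -0.996, -0.0], [0.002, 0.001, -1.0]]
force: [0.1, 0.3, -0.2]
width: 0.797
px [404.4 175.3] area 277 ctr [ 0.7284 -0.2474] rect 0.7277 -0.2432 size 13.2 125.2 yaw 96.9 rgb [147. 150. 152.]
px [368.8 299.6] area 214 ctr [ 0.4394 -0.1664] rect 0.4396 -0.1666 size 44.1 25.0 yaw 3.9 rgb [75. 74. 72.]
off [-6.5, 3.1, 1.15] twist 0.39 minrows 4.4 curyaw 5.35 q6 -20.6 t 24.7 w 0.803
```

View pics/j5.png

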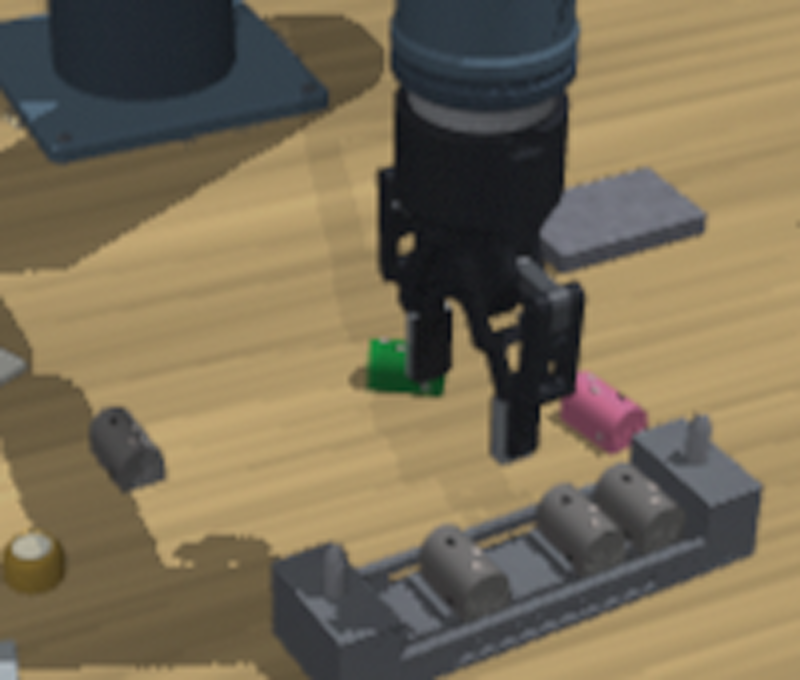

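Three in. Now stub D, which has not moved.

```bash
python3 -m handwheel '[{"offset":[-6.5,3.1,0],"twist":0.39,"jaw":-0.6},{"offset":[-6.5,3.1,0],"twist":0.39,"jaw":-0.6},{"offset":[-6.5,3.1,0],"twist":0.39,"jaw":-0.6},{"offset":[-6.5,3.1,0],"twist":0.39,"jaw":-0.6},{"offset":[-6.5,3.1,0.5],"twist":0.39,"jaw":-0.6},{"offset":[-6.5,3.1,1.15],"twist":0.39,"jaw":-0.6},{"offset":[-6.5,3.1,1.15],"twist":0.39,"jaw":-0.6},{"offset":[-6.5,3.1,1.15],"twist":0.39,"jaw":-0.6}]'
python3 - <<'E'
from h import *
go([.4394,-.1667,.006],3)
im=ctrl.get_image("scene"); crop(im,200,100,200,170,3,"k1.png")
E
```

```text
time: 25.5
eef_pos: [0.4398, -0.1665, 0.08]
orientation: [[0.999, 0.052, -0.002], [0.052, -0.999, 0.002], [-0.002, -0.002, -1.0]]
force: [0.0, -0.6, 0.0]
width: 0.802
off [-0.01, 0.01, 2.47] twist 0.0 minrows 1.5 curyaw 3.01 q6 -37.4 t 25.5 w 0.802
```

View pics/k1.png

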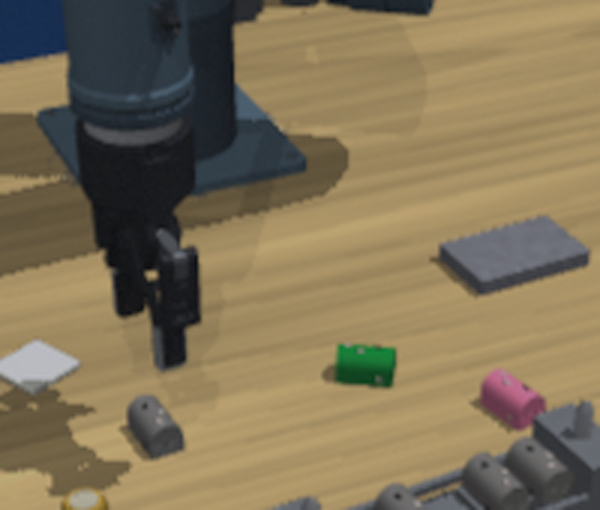

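```bash
python3 -m handwheel '[{"offset":[-0.01,0.01,1.2],"twist":0,"jaw":-0.6},{"offset":[-0.01,0.01,2.2],"twist":0,"jaw":-0.6},{"offset":[-0.01,0.01,2.45],"twist":0,"jaw":-0.6},{"offset":[-0.01,0.01,2.45],"twist":0,"jaw":-0.6},{"offset":[-0.01,0.01,2.45],"twist":0,"jaw":-0.3},{"offset":[-0.01,0.01,2.45],"twist":0,"jaw":0.2},{"offset":[-0.01,0.01,2.45],"twist":0,"jaw":0.6},{"offset":[-0.01,0.01,2.45],"twist":0,"jaw":0.6},{"offset":[-0.01,0.01,2.45],"twist":0,"jaw":0.6},{"offset":[-0.01,0.01,1.9],"twist":0,"jaw":0.6},{"offset":[-0.01,0.01,0.5],"twist":0,"jaw":0.6},{"offset":[-0.01,0.01,-0.9],"twist":0,"jaw":0.6}]' 40
python3 - <<'E'
from h import *
c=POS['c'];yl=-.072
im=ctrl.get_image("scene"); crop(im,200,100,200,170,3,"k2.png")
P=[c[0]-np.sin(c[2])*yl,c[1]+np.cos(c[2])*yl]; go([*P,.06],np.degrees(c[2]))
E
```

```text
time: 26.75
eef_pos: [0.4394, -0.1669, 0.109]
orientation: [[0.999, 0.052, -0.001], [0.052, -0.999, 0.001], [-0.001, -0.001, -1.0]]
force: [1.6, -1.0, -0.7]
width: 0.503
off [6.32, -2.25, 1.91] twist -0.39 minrows 4.2 curyaw 3.04 q6 -37.4 t 26.8 w 0.506
```

View pics/k2.png

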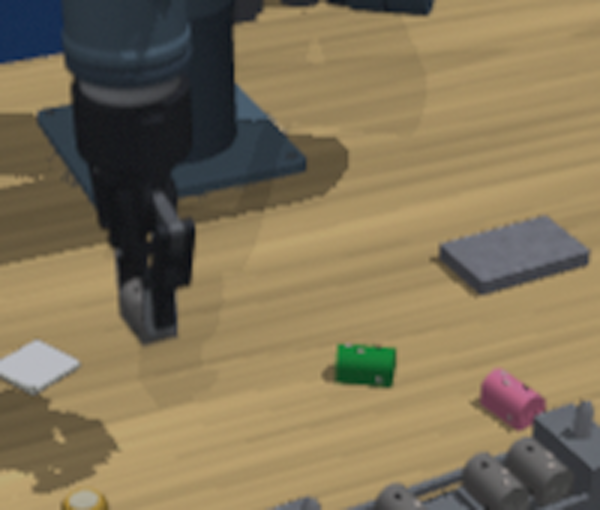

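```bash
python3 -m handwheel '[{"offset":[6.32,-2.25,0],"twist":-0.39,"jaw":0.6},{"offset":[6.32,-2.25,0],"twist":-0.39,"jaw":0.6},{"offset":[6.32,-2.25,0],"twist":-0.39,"jaw":0.6},{"offset":[6.32,-2.25,0],"twist":-0.39,"jaw":0.6},{"offset":[6.32,-2.25,0],"twist":-0.39,"jaw":0.6},{"offset":[6.32,-2.25,0],"twist":-0.39,"jaw":0.6},{"offset":[6.32,-2.25,0.5],"twist":-0.39,"jaw":0.6},{"offset":[6.32,-2.25,1.3],"twist":-0.39,"jaw":0.6},{"offset":[6.32,-2.25,1.6],"twist":-0.39,"jaw":0.6},{"offset":[6.32,-2.25,1.6],"twist":-0.39,"jaw":0.6},{"offset":[6.32,-2.25,1.6],"twist":-0.39,"jaw":0.6}]'
python3 - <<'E'
from h import *
c=POS['c'];yl=-.072
im=ctrl.get_image("scene"); crop(im,250,130,160,170,4,"k3.png")
P=[c[0]-np.sin(c[2])*yl,c[1]+np.cos(c[2])*yl]; go([*P,.026],np.degrees(c[2]))
E
```

```text
time: 27.9
eef_pos: [0.6256, -0.0905, 0.0606]
orientation: [[0.996, 0.093, 0.0], [0.093, -0.996, -0.0], [0.0, 0.0, -1.0]]
force: [-0.4, -0.4, 0.1]
width: 0.503
off [0.11, 0.06, 1.17] twist -0.01 minrows 0.7 curyaw 5.32 q6 -23.6 t 27.95 w 0.505
```

View pics/k3.png

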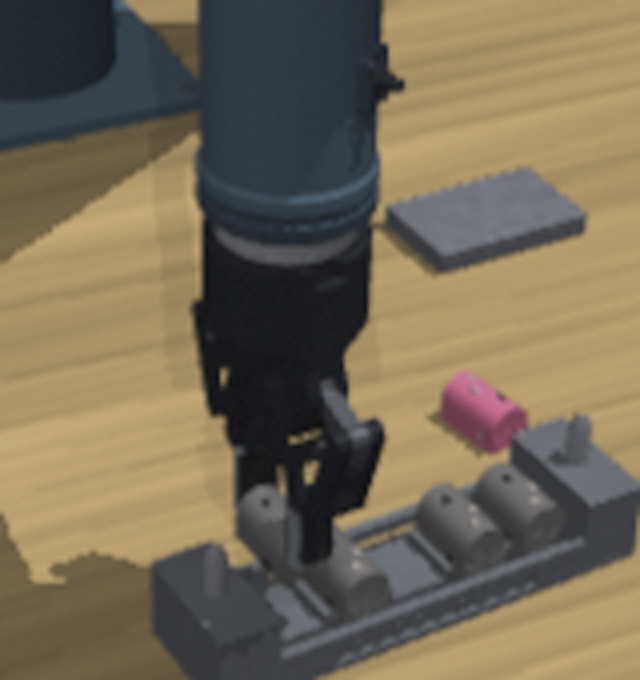

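```bash
python3 -m handwheel '[{"offset":[0.11,0.06,0.2],"twist":0,"jaw":0.6},{"offset":[0.11,0.06,0.6],"twist":0,"jaw":0.6},{"offset":[0.11,0.06,0.9],"twist":0,"jaw":0.6},{"offset":[0.11,0.06,1.1],"twist":0,"jaw":0.6},{"offset":[0.11,0.06,1.17],"twist":0,"jaw":0.6},{"offset":[0.11,0.06,1.17],"twist":0,"jaw":0.6},{"offset":[0.11,0.06,1.17],"twist":0,"jaw":0.6}]'
python3 - <<'E'
from h import *
im=ctrl.get_image("scene"); crop(im,250,130,160,170,4,"k4.png")
c=POS['c'];yl=-.072
P=[c[0]-np.sin(c[2])*yl,c[1]+np.cos(c[2])*yl]; go([*P,.0245],np.degrees(c[2]))
E
```

```text
time: 28.65
eef_pos: [0.6284, -0.0912, 0.0248]
orientation: [[0.996, 0.094, -0.002], [0.094, -0.996, 0.0], [-0.002, -0.001, -1.0]]
force: [-3.8, 1.9, 6.3]
width: 0.501
off [0.04, 0.04, 0.01] twist 0.0 minrows 0.0 curyaw 5.37 q6 -23.7 t 28.7 w 0.502
```

View pics/k4.png

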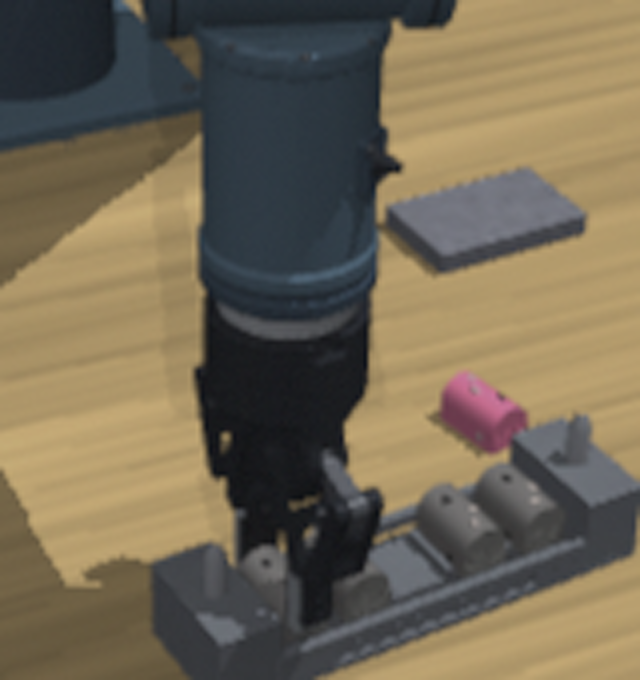

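```bash
python3 -m handwheel '[{"offset":[0,0,0],"twist":0,"jaw":0.3},{"offset":[0,0,0],"twist":0,"jaw":-0.2},{"offset":[0,0,0],"twist":0,"jaw":-0.4},{"offset":[0,0,0],"twist":0,"jaw":-0.4},{"offset":[0,0,-0.5],"twist":0,"jaw":-0.4},{"offset":[0,0,-2],"twist":0,"jaw":-0.4},{"offset":[0,0,-4],"twist":0,"jaw":-0.5},{"offset":[0,0,-4.5],"twist":0,"jaw":-0.6},{"offset":[0,0,-4.5],"twist":0,"jaw":-0.6},{"offset":[0,0,-4.5],"twist":0,"jaw":-0.6}]'
python3 - <<'E'
from h import *
p=POS['p']; print(p)
go([p[0],p[1],.16],np.degrees(p[2]))
im=ctrl.get_image("scene"); crop(im,220,130,200,170,4,"k5.png")
E
```

```text
time: 29.7
eef_pos: [0.6296, -0.0915, 0.1611]
orientation: [[0.996, 0.093, 0.002], [0.093, -0.996, -0.001], [0.002, 0.001, -1.0]]
force: [-1.2, 0.1, -0.6]
width: 0.797
[ 0.56159557 -0.39584254 -0.26202722]
off [-3.2, 9.89, 0.04] twist 3.39 minrows 6.2 curyaw 5.36 q6 -23.7 t 29.7 w 0.797
```

View pics/k5.png

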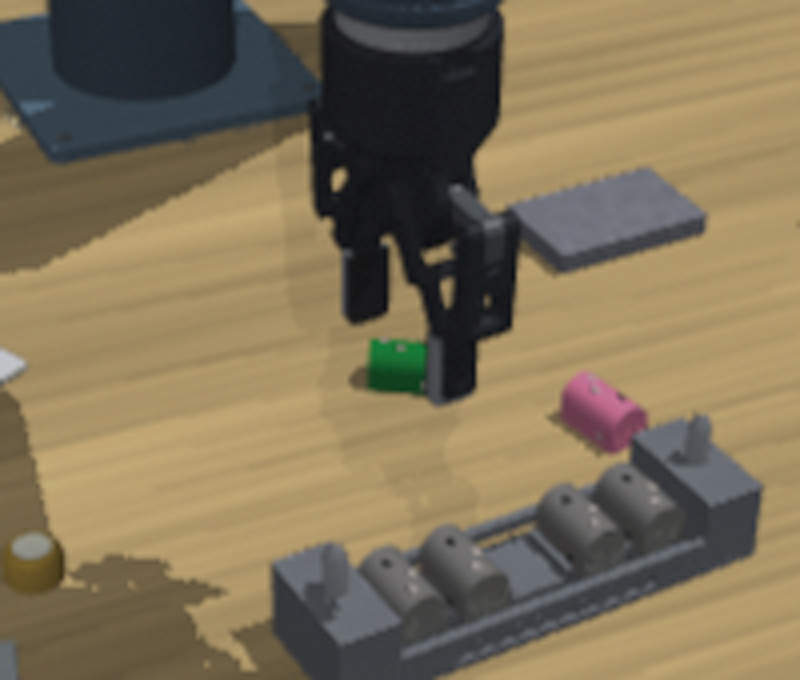

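Run:
```python
from h import *
go([.27,-.46,.2],-15)
```

```text
off [-13.05, 11.12, -1.34] twist 3.39 minrows 10.3 curyaw 5.35 q6 -23.7 t 29.75 w 0.798
```

```bash
python3 -m handwheel '[{"offset":[-13.05,11.12,-1.34],"twist":3.39,"jaw":-0.2},{"offset":[-13.05,11.12,-1.34],"twist":3.39,"jaw":-0.2},{"offset":[-13.05,11.12,-1.34],"twist":3.39,"jaw":-0.2},{"offset":[-13.05,11.12,-1.34],"twist":3.39,"jaw":-0.2},{"offset":[-13.05,11.12,-1.34],"twist":3.39,"jaw":-0.2},{"offset":[-13.05,11.12,-1.34],"twist":3.39,"jaw":-0.2},{"offset":[-13.05,11.12,-1.34],"twist":3.39,"jaw":-0.2},{"offset":[-13.05,11.12,-1.34],"twist":3.39,"jaw":-0.2},{"offset":[-13.05,11.12,-1.34],"twist":3.39,"jaw":-0.2},{"offset":[-13.05,11.12,-1.34],"twist":3.39,"jaw":-0.2},{"offset":[-13.05,11.12,-1.34],"twist":3.39,"jaw":-0.2},{"offset":[-13.05,11.12,-1.34],"twist":3.39,"jaw":-0.2}]'
python3 - <<'E'
from h import *
acc=np.zeros((480,640,3)); acs=acc.copy()
for i in range(5): acc+=ctrl.get_image("top"); 
for i in range(3): acs+=ctrl.get_image("scene")
acc=acc/5; acs/=3; np.savez("avg.npz",top=acc,scene=acs)
cv2.imwrite("pics/top2.png",acc[:,:,::-1].astype(np.uint8))
im=np.clip(acc*1.6,0,255)
a=[]
for x,y in((245,195),(335,190)):
    a.append(cv2.resize(im[y:y+50,x:x+36,::-1],None,fx=11,fy=11,interpolation=cv2.INTER_CUBIC))
cv2.imwrite("pics/l1.png",np.clip(np.hstack(a),0,255))
E
```

```text
time: 30.95
eef_pos: [0.2685, -0.4611, 0.1984]
orientation: [[0.965, -0.263, -0.001], [-0.263, -0.965, 0.003], [-0.002, -0.002, -1.0]]
force: [0.5, 0.5, 0.3]
width: 0.596[ WARN:0@18.703] global loadsave.cpp:1063 imwrite_ Unsupported depth image for selected encoder is fallbacked to CV_8U.
```

View pics/top2.png

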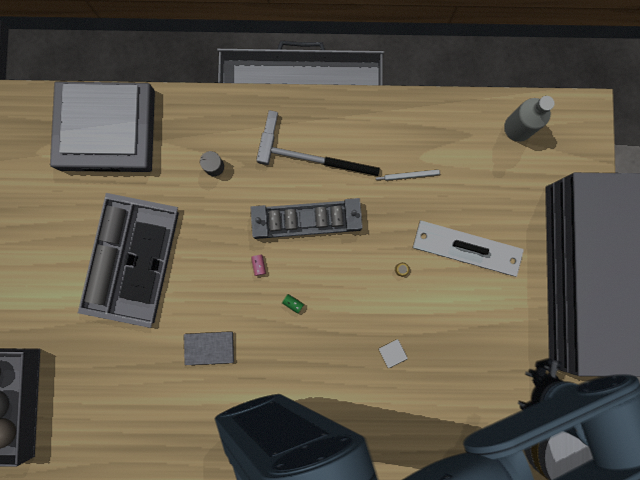

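View pics/l1.png

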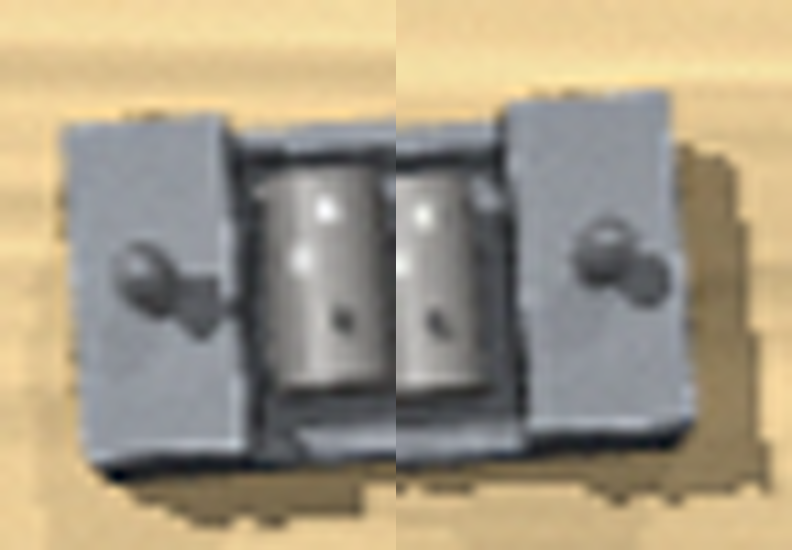

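```bash
cat > fit.py <<'E'
from h import *
from scipy.optimize import minimize
A=np.load("avg.npz")
def softmask(im,box):
    x0,y0,w,h=box; f=im[y0:y0+h,x0:x0+w]; r=(f[:,:,2]+3)/(f[:,:,0]+3)
    return np.clip((r-.55)/(.95-.55),0,1), r
def model(cam,boxes,p,box,S=8):
    x0,y0,w,h=box; m=np.zeros((h*S,w*S),np.uint8); c,s=np.cos(p[2]),np.sin(p[2])
    for xa,xb,ya,yb,za,zb in boxes:
        P=[(p[0]+c*x-s*y,p[1]+s*x+c*y,z) for x in(xa,xb) for y in(ya,yb) for z in(za,zb)]
        q=(w2p(cam,P)-[x0,y0]+.5)*S-.5
        hull=cv2.convexHull(q.astype(np.float32)); cv2.fillConvexPoly(m,np.round(hull*16).astype(np.int32),255,shift=4)
    return cv2.resize(m,(w,h),interpolation=cv2.INTER_AREA)/255.
def run(cam,boxes,p0,box,name):
    sm,r=softmask(A[cam],box)
    # fill interior holes
    b=(sm>.5).astype(np.uint8); cs,_=cv2.findContours(b,cv2.RETR_EXTERNAL,cv2.CHAIN_APPROX_NONE); big=max(cs,key=cv2.contourArea)
    full=np.zeros_like(b); cv2.drawContours(full,[big],-1,1,-1); inner=cv2.erode(full,np.ones((5,5)))
    sm[inner>0]=1; sm[cv2.dilate(full,np.ones((7,7)))==0]=0
    f=lambda d:((model(cam,boxes,p0+np.array(d)*[.001,.001,.01],box)-sm)**2).sum()
    best=minimize(f,[0,0,0],method="Nelder-Mead",options=dict(initial_simplex=[[0,0,0],[2,0,0],[0,2,0],[0,0,1]],xatol=.02,fatol=.02))
    p=p0+best.x*[.001,.001,.01]; print(name,cam,p.round(4),"deg",np.degrees(p[2]).round(2),"sse",round(best.fun,1)); return p
B=[(-.035,.035,.09,.124,0,.046),(-.035,.035,-.124,-.09,0,.046),(-.035,.035,-.09,.09,0,.022)]
PL=[(-.033,.033,-.124,.124,0,.008)]
if __name__=="__main__":
    c=run("top",B,POS['c'],(235,185,145,65),"cass")
    p=run("top",PL,POS['p'],(400,208,135,80),"plate")
    run("scene",B,POS['c'],(275,225,150,90),"cass")
    run("scene",PL+[(-.007,.007,-.04,.04,.027,.041)],POS['p'],(75,280,165,60),"plate")
    np.savez("pose2.npz",c=c,p=p)
E
python3 fit.py
```

```text
cass top [ 0.6234 -0.021   0.092 ] deg 5.27 sse 59.5
plate top [ 0.5615 -0.3964 -0.2598] deg -14.88 sse 79.5
cass scene [ 0.6215 -0.0215  0.0925] deg 5.3 sse 113.0
plate scene [ 0.5604 -0.3974 -0.2612] deg -14.97 sse 71.5
```

Run:
```python
from h import *
go([.561,-.3968,.1],-14.92)
```

```text
off [8.79, -4.48, 3.33] twist 0.01 minrows 6.2 curyaw -14.87 q6 -56.5 t 31.35 w 0.599
```

```bash
python3 -m handwheel '[{"offset":[8.79,-4.48,3.33],"twist":0.01,"jaw":-0.2},{"offset":[8.79,-4.48,3.33],"twist":0.01,"jaw":-0.2},{"offset":[8.79,-4.48,3.33],"twist":0.01,"jaw":-0.2},{"offset":[8.79,-4.48,3.33],"twist":0.01,"jaw":-0.2},{"offset":[8.79,-4.48,3.33],"twist":0.01,"jaw":-0.2},{"offset":[8.79,-4.48,3.33],"twist":0.01,"jaw":-0.2},{"offset":[8.79,-4.48,3.33],"twist":0.01,"jaw":-0.2},{"offset":[8.79,-4.48,3.33],"twist":0.01,"jaw":-0.2},{"offset":[8.79,-4.48,3.33],"twist":0.01,"jaw":-0.2},{"offset":[8.79,-4.48,3.33],"twist":0.01,"jaw":-0.2}]'
python3 - <<'E'
from h import *
go([.561,-.3968,.017],-14.92)
im=ctrl.get_image("scene"); crop(im,70,180,180,160,4,"n1.png")
E
```

```text
time: 32.35
eef_pos: [0.5589, -0.3994, 0.101]
orientation: [[0.965, -0.261, 0.0], [-0.261, -0.965, -0.001], [0.001, 0.001, -1.0]]
force: [0.3, 0.2, -0.6]
width: 0.599
off [0.04, -0.1, 2.8] twist -0.03 minrows 1.7 curyaw -15.12 q6 -29.7 t 32.35 w 0.599
```

View pics/n1.png

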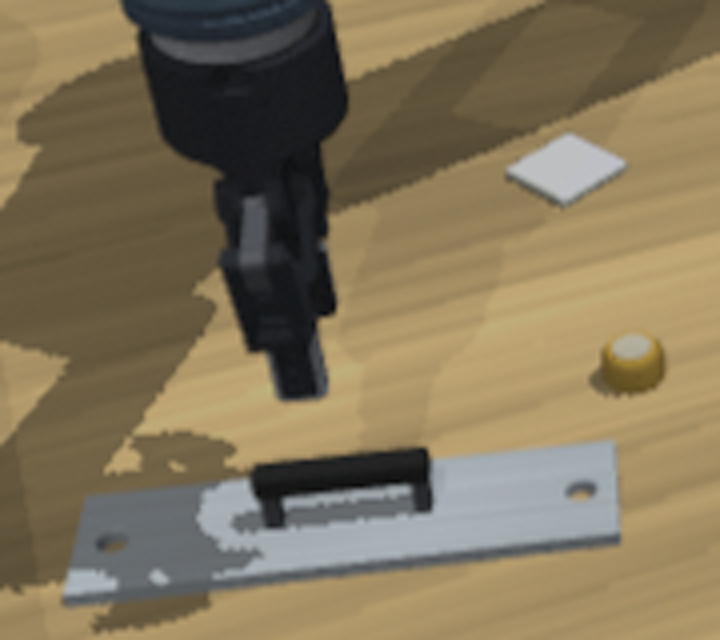

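```bash
python3 -m handwheel '[{"offset":[0.02,-0.06,0.5],"twist":-0.02,"jaw":-0.2},{"offset":[0.02,-0.06,1.5],"twist":-0.02,"jaw":-0.2},{"offset":[0.02,-0.06,2.3],"twist":-0.02,"jaw":-0.2},{"offset":[0.02,-0.06,2.75],"twist":-0.02,"jaw":-0.2},{"offset":[0.02,-0.06,2.75],"twist":-0.02,"jaw":-0.2},{"offset":[0.02,-0.06,2.75],"twist":-0.02,"jaw":-0.2}]'
python3 - <<'E'
from h import *
go([.561,-.3968,.0175],-14.92)
im=ctrl.get_image("scene"); crop(im,70,180,180,160,4,"n2.png")
E
```

```text
time: 33.0
eef_pos: [0.5611, -0.3973, 0.0179]
orientation: [[0.966, -0.258, 0.0], [-0.258, -0.966, -0.0], [0.0, 0.0, -1.0]]
force: [-0.7, -0.7, -0.0]
width: 0.601
off [-0.01, -0.02, 0.01] twist -0.01 minrows 0.0 curyaw -14.96 q6 -29.6 t 33.0 w 0.601
```

View pics/n2.png

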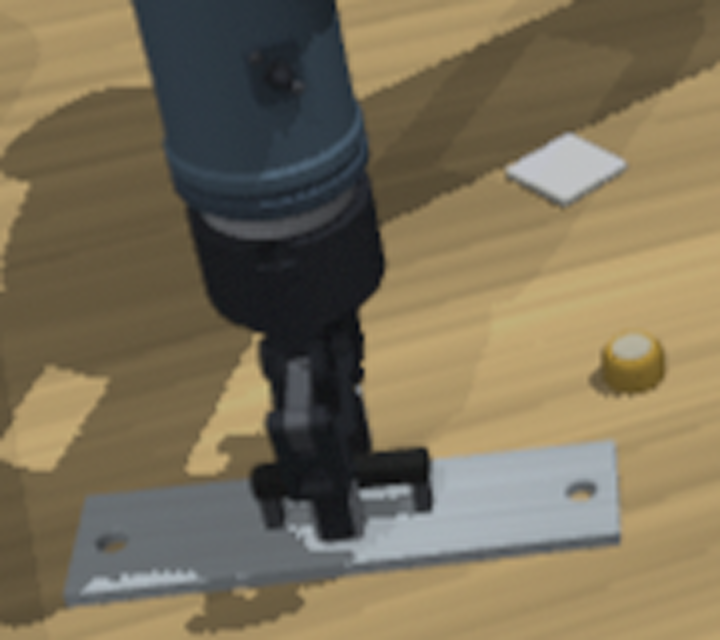

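```bash
python3 -m handwheel '[{"offset":[0,0,0],"twist":0,"jaw":0.2},{"offset":[0,0,0],"twist":0,"jaw":0.5},{"offset":[0,0,0],"twist":0,"jaw":0.65},{"offset":[0,0,0],"twist":0,"jaw":0.75},{"offset":[0,0,0],"twist":0,"jaw":0.85},{"offset":[0,0,0],"twist":0,"jaw":1},{"offset":[0,0,0],"twist":0,"jaw":1},{"offset":[0,0,0],"twist":0,"jaw":1},{"offset":[0,0,0],"twist":0,"jaw":1}]' 90
python3 - <<'E'
from h import *
print(ctrl.read_state()['force'],ctrl.read_state()['moment'])
go([.561,-.3968,.0175],-14.92)
E
```

```text
time: 33.95
eef_pos: [0.5611, -0.3971, 0.0186]
orientation: [[0.966, -0.258, 0.0], [-0.258, -0.966, -0.001], [0.0, 0.001, -1.0]]
force: [-2.9, 1.0, 6.6]
width: 0.142
[-2.87205712  0.99503992  6.62279375] [ 0.17840128  0.51656024 -0.02661878]
off [-0.01, -0.01, 0.04] twist -0.0 minrows 0.0 curyaw -14.92 q6 -29.6 t 33.95 w 0.142
```

```bash
python3 -m handwheel '[{"offset":[0,0,-0.2],"twist":0,"jaw":1},{"offset":[0,0,-0.5],"twist":0,"jaw":1},{"offset":[0,0,-1],"twist":0,"jaw":1},{"offset":[0,0,-2],"twist":0,"jaw":1},{"offset":[0,0,-3],"twist":0,"jaw":1},{"offset":[0,0,-3.5],"twist":0,"jaw":1},{"offset":[0,0,-3.5],"twist":0,"jaw":1},{"offset":[0,0,-3.5],"twist":0,"jaw":1}]'
python3 - <<'E'
from h import *
s=ctrl.read_state();print(s['force'],s['moment'])
P2=np.load("pose2.npz"); c=P2['c'];print(c)
go([.5611+.0616,-.3971+.3756,.0186+.105],-14.92+20.2)
im=ctrl.get_image("scene"); crop(im,60,160,180,160,4,"n3.png")
E
```

```text
time: 34.75
eef_pos: [0.5608, -0.3965, 0.122]
orientation: [[0.966, -0.258, -0.001], [-0.258, -0.966, 0.001], [-0.001, -0.0, -1.0]]
force: [-0.2, 1.4, -6.3]
width: 0.144
[-0.20121739  1.40889242 -6.29582993] [ 0.01860223  0.00180567 -0.01324816]
[ 0.62340632 -0.02099672  0.09198876]
off [-1.23, -12.61, -0.05] twist -3.37 minrows 7.6 curyaw -14.92 q6 -29.6 t 34.75 w 0.144
```

View pics/n3.png

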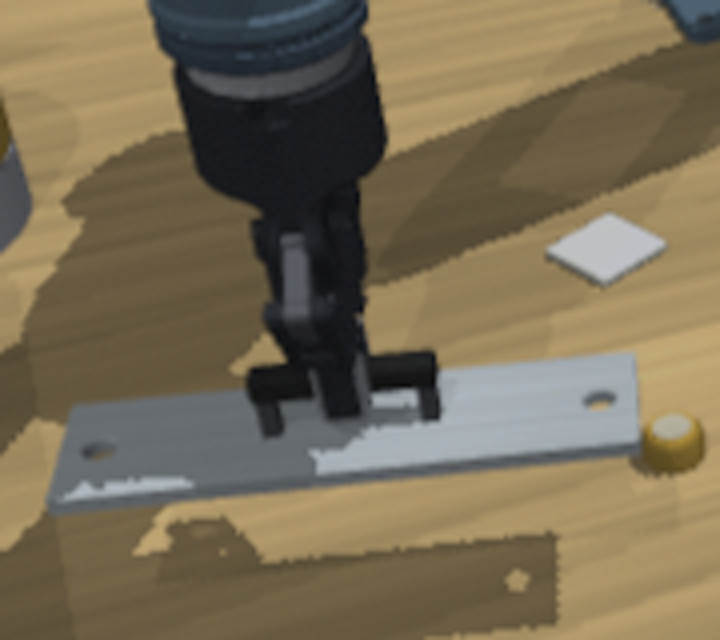

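```bash
python3 -m handwheel '[{"offset":[-0.05,-0.6,0],"twist":-0.2,"jaw":1},{"offset":[-0.2,-1.8,0],"twist":-0.5,"jaw":1},{"offset":[-0.3,-3.1,0],"twist":-0.9,"jaw":1},{"offset":[-0.45,-4.5,0],"twist":-1.3,"jaw":1},{"offset":[-0.6,-5.9,0],"twist":-1.7,"jaw":1},{"offset":[-0.7,-7.3,0],"twist":-2.1,"jaw":1},{"offset":[-0.85,-8.7,0],"twist":-2.5,"jaw":1},{"offset":[-1.0,-10.1,0],"twist":-2.8,"jaw":1},{"offset":[-1.1,-11.3,0],"twist":-3.1,"jaw":1},{"offset":[-1.2,-12.2,0],"twist":-3.3,"jaw":1},{"offset":[-1.23,-12.61,0],"twist":-3.37,"jaw":1},{"offset":[-1.23,-12.61,0],"twist":-3.37,"jaw":1}]'
python3 - <<'E'
from h import *
s=ctrl.read_state();print(s['force'],s['moment'])
go([.5611+.0616,-.3971+.3756,.0186+.08],-14.92+20.2)
im=ctrl.get_image("scene"); crop(im,270,150,160,150,5,"n4.png")
E
```

```text
time: 36.0
eef_pos: [0.6221, -0.0194, 0.1213]
orientation: [[0.995, 0.095, -0.002], [0.095, -0.995, 0.001], [-0.002, -0.001, -1.0]]
force: [-0.0, -1.1, -4.8]
width: 0.137
[-0.03889651 -1.09315516 -4.82732794] [-0.03468907 -0.03853031  0.00626709]
off [0.01, 0.07, 0.75] twist 0.03 minrows 0.5 curyaw 5.47 q6 -17.5 t 36.0 w 0.137
```

View pics/n4.png

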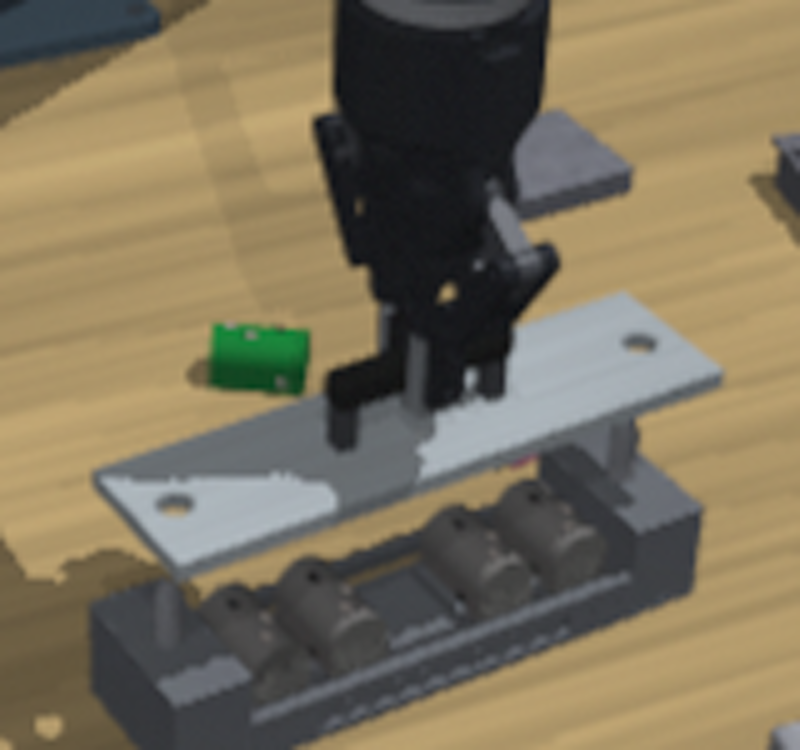

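```bash
python3 -m handwheel '[{"offset":[0.01,0.04,0.3],"twist":0.02,"jaw":1},{"offset":[0.01,0.04,0.6],"twist":0.02,"jaw":1},{"offset":[0.01,0.04,0.6],"twist":0.02,"jaw":1},{"offset":[0.01,0.04,0.6],"twist":0.02,"jaw":1},{"offset":[0.01,0.04,0.6],"twist":0.02,"jaw":1}]'
cat > chk.py <<'E'
from fit import *
def chk(tag):
    a=np.zeros((480,640,3))
    for i in range(2): a+=ctrl.get_image("scene")
    a/=2; s=ctrl.read_state(); print(s['eef_pos'].round(4),np.degrees(np.arctan2(s['orientation'][1,0],s['orientation'][0,0])).round(2),s['force'].round(1),s['moment'].round(2))
    crop(a.clip(0,255).astype(np.uint8),270,170,160,140,5,tag)
    np.savez("cur.npz",a=a)
    return a,s
E
python3 - <<'E'
from chk import *
chk("n5.png")
E
```

```text
time: 36.55
eef_pos: [0.6234, -0.0236, 0.1046]
orientation: [[0.996, 0.089, 0.0], [0.089, -0.996, -0.0], [0.0, 0.0, -1.0]]
force: [0.3, 0.1, -4.9]
width: 0.142
[ 0.6236 -0.0233  0.1049] 5.15 [-0.2  0.7 -4.2] [ 0.04  0.01 -0.02]
```

View pics/n5.png

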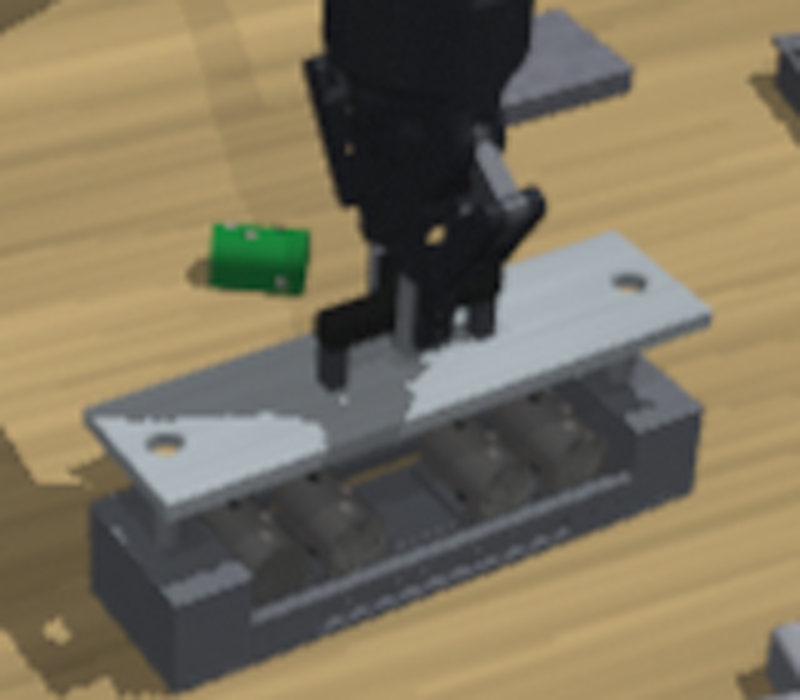

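Run:
```python
from h import *
go([.6227,-.0215,.103],5.28)
```

```text
off [-0.03, -0.06, 0.06] twist -0.02 minrows 0.1 curyaw 5.15 q6 -17.5 t 36.65 w 0.144
```

```bash
python3 -m handwheel '[{"offset":[-0.03,-0.06,0.06],"twist":-0.02,"jaw":1},{"offset":[-0.03,-0.06,0.06],"twist":-0.02,"jaw":1},{"offset":[-0.03,-0.06,0.06],"twist":-0.02,"jaw":1},{"offset":[-0.03,-0.06,0.06],"twist":-0.02,"jaw":1}]'
python3 - <<'E'
from chk import *
from scipy.optimize import least_squares
a,s=chk("n6.png")
z0=s['eef_pos'][2]-.0186
# fit bright plate silhouette by hull of box at height z0 using edges: gradient-free soft mask: plate brightness vs rest is messy -> overlay expected wireframe
p=[.6215,-.0215,np.radians(5.30)]
o=cv2.resize(a[170:310,270:430,::-1].clip(0,255).astype(np.uint8),None,fx=5,fy=5,interpolation=cv2.INTER_CUBIC)
c_,s_=np.cos(p[2]),np.sin(p[2])
def pr(L): 
    q=w2p("scene",[(p[0]+c_*x-s_*y,p[1]+s_*x+c_*y,z) for x,y,z in L]); return ((q-[270,170]+.5)*5-.5)
q=pr([(x,y,z0+.008) for x,y in((.033,.124),(-.033,.124),(-.033,-.124),(.033,-.124))]); print(q.round(0).tolist())
cv2.polylines(o,[np.round(q).astype(int)],True,(0,0,255),1)
for sgn in(1,-1):
    t=np.linspace(0,2*np.pi,40); q=pr([(.007*np.cos(k),sgn*.107+.007*np.sin(k),z0+.008) for k in t]); cv2.polylines(o,[np.round(q).astype(int)],True,(0,0,255),1)
cv2.imwrite("pics/n6.png",o)
E
```

```text
time: 37.05
eef_pos: [0.6223, -0.0212, 0.1028]
orientation: [[0.996, 0.092, 0.0], [0.092, -0.996, -0.0], [0.0, 0.0, -1.0]]
force: [-0.4, 0.7, -4.4]
width: 0.141
[ 0.6223 -0.0213  0.1028] 5.3 [ 0.1 -0.6 -4.8] [-0.02  0.06 -0.05]
[[713.0, 311.0], [615.0, 231.0], [87.0, 409.0], [171.0, 505.0]]
```

View pics/n6.png

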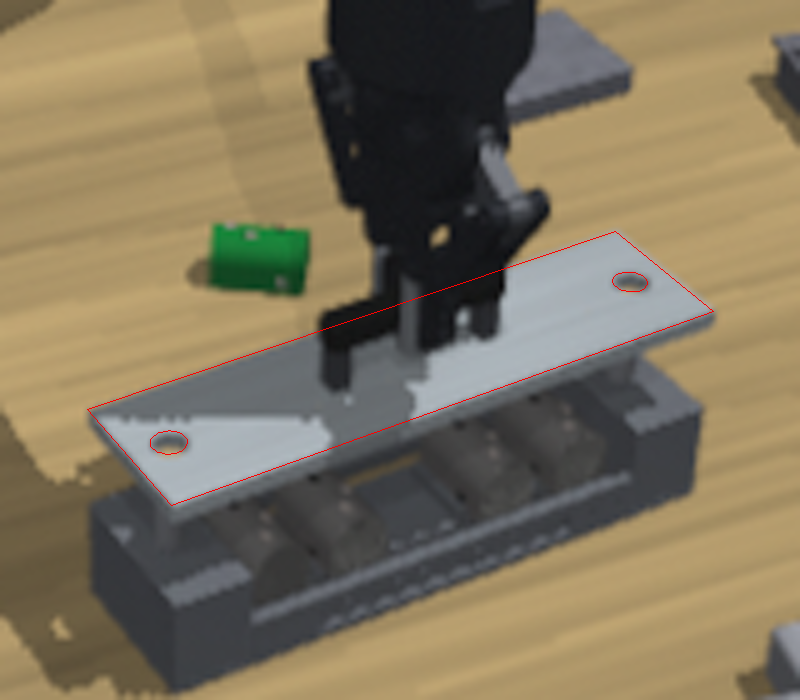

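```bash
python3 -m handwheel '[{"offset":[0.01,0,0.05],"twist":0,"jaw":1},{"offset":[0.01,0,0.1],"twist":0,"jaw":1},{"offset":[0.01,0,0.15],"twist":0,"jaw":1},{"offset":[0.01,0,0.2],"twist":0,"jaw":1},{"offset":[0.01,0,0.25],"twist":0,"jaw":1},{"offset":[0.01,0,0.3],"twist":0,"jaw":1},{"offset":[0.01,0,0.35],"twist":0,"jaw":1},{"offset":[0.01,0,0.4],"twist":0,"jaw":1},{"offset":[0.01,0,0.45],"twist":0,"jaw":1},{"offset":[0.01,0,0.5],"twist":0,"jaw":1},{"offset":[0.01,0,0.5],"twist":0,"jaw":1},{"offset":[0.01,0,0.5],"twist":0,"jaw":1}]'
python3 - <<'E'
from chk import *
chk("n7.png"); go([.6227,-.0215,.0646],5.28)
E
```

```text
time: 38.35
eef_pos: [0.6226, -0.0213, 0.0877]
orientation: [[0.996, 0.092, -0.0], [0.092, -0.996, 0.0], [-0.0, -0.0, -1.0]]
force: [-0.1, -0.2, -5.5]
width: 0.143
[ 0.6227 -0.0213  0.0878] 5.29 [ 0.7  0.8 -3.6] [0.03 0.   0.03]
off [0.0, 0.01, 0.77] twist 0.0 minrows 0.5 curyaw 5.29 q6 -17.5 t 38.45 w 0.145
```

View pics/n7.png

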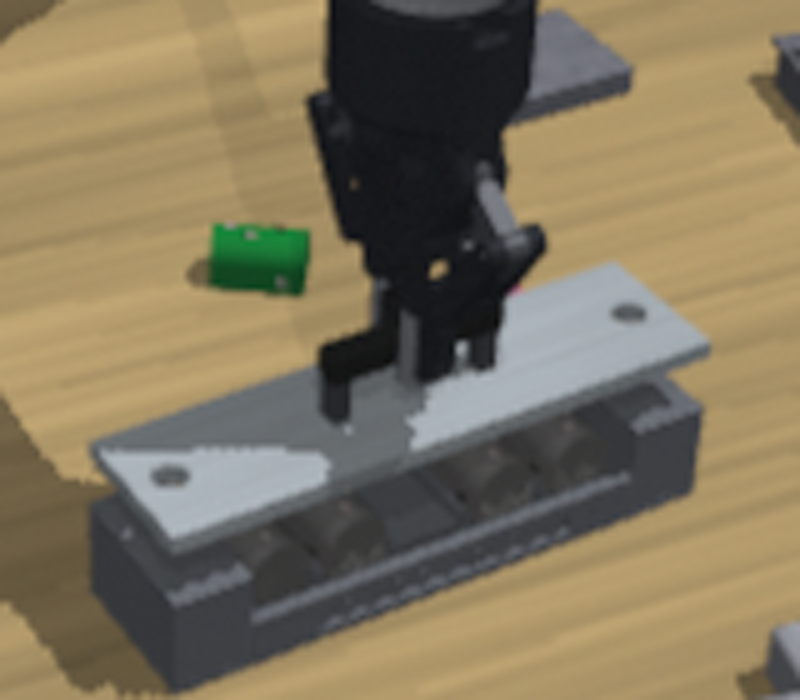

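Pin tips show grey in both holes with no contact force. I'll keep lowering slowly.

```bash
python3 -m handwheel '[{"offset":[0,0,0.04],"twist":0,"jaw":1},{"offset":[0,0,0.08],"twist":0,"jaw":1},{"offset":[0,0,0.12],"twist":0,"jaw":1},{"offset":[0,0,0.16],"twist":0,"jaw":1},{"offset":[0,0,0.2],"twist":0,"jaw":1},{"offset":[0,0,0.24],"twist":0,"jaw":1},{"offset":[0,0,0.28],"twist":0,"jaw":1},{"offset":[0,0,0.32],"twist":0,"jaw":1},{"offset":[0,0,0.32],"twist":0,"jaw":1},{"offset":[0,0,0.32],"twist":0,"jaw":1}]'
python3 - <<'E'
from chk import *
chk("n8.png"); go([.6227,-.0215,.0646],5.28)
E
```

```text
time: 39.45
eef_pos: [0.6226, -0.0213, 0.0781]
orientation: [[0.996, 0.092, -0.0], [0.092, -0.996, -0.0], [-0.0, 0.0, -1.0]]
force: [0.4, 0.8, -5.7]
width: 0.142
[ 0.6226 -0.0213  0.0782] 5.29 [ 0.3  0.4 -4.7] [-0.05 -0.03  0.01]
off [0.0, 0.01, 0.45] twist 0.0 minrows 0.3 curyaw 5.29 q6 -17.5 t 39.55 w 0.146
```

View pics/n8.png

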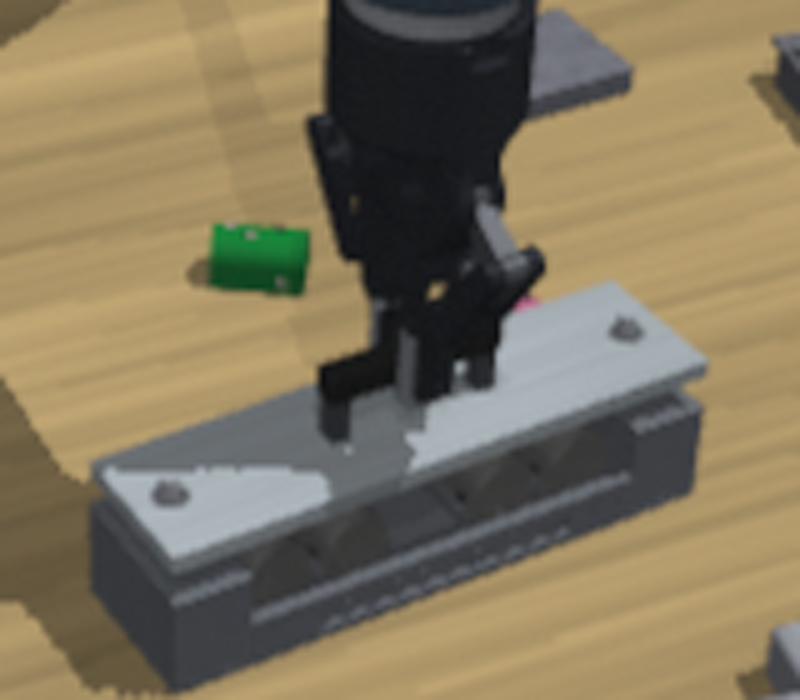

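Both pins are coming up through the holes.

```bash
python3 -m handwheel '[{"offset":[0,0,0.04],"twist":0,"jaw":1},{"offset":[0,0,0.08],"twist":0,"jaw":1},{"offset":[0,0,0.12],"twist":0,"jaw":1},{"offset":[0,0,0.16],"twist":0,"jaw":1},{"offset":[0,0,0.2],"twist":0,"jaw":1},{"offset":[0,0,0.24],"twist":0,"jaw":1},{"offset":[0,0,0.28],"twist":0,"jaw":1},{"offset":[0,0,0.32],"twist":0,"jaw":1},{"offset":[0,0,0.35],"twist":0,"jaw":1},{"offset":[0,0,0.35],"twist":0,"jaw":1},{"offset":[0,0,0.35],"twist":0,"jaw":1}]'
python3 - <<'E'
from chk import *
chk("n9.png"); go([.6227,-.0215,.0646],5.28)
E
```

```text
time: 40.65
eef_pos: [0.6226, -0.0213, 0.0676]
orientation: [[0.996, 0.092, 0.0], [0.092, -0.996, -0.0], [0.0, 0.0, -1.0]]
force: [0.2, 0.1, -5.6]
width: 0.144
[ 0.6226 -0.0213  0.0677] 5.29 [-0.2 -1.  -4.7] [ 0.05 -0.02 -0.01]
off [0.0, 0.01, 0.1] twist 0.0 minrows 0.1 curyaw 5.29 q6 -17.5 t 40.75 w 0.142
```

```bash
python3 -m handwheel '[{"offset":[0,0,0.02],"twist":0,"jaw":1},{"offset":[0,0,0.04],"twist":0,"jaw":1},{"offset":[0,0,0.06],"twist":0,"jaw":1},{"offset":[0,0,0.08],"twist":0,"jaw":1},{"offset":[0,0,0.1],"twist":0,"jaw":1},{"offset":[0,0,0.12],"twist":0,"jaw":1},{"offset":[0,0,0.12],"twist":0,"jaw":1},{"offset":[0,0,0.12],"twist":0,"jaw":1}]'
python3 - <<'E'
from chk import *
chk("n9.png"); go([.6227,-.0215,.0646],5.28)
E
```

```text
time: 41.55
eef_pos: [0.6226, -0.0213, 0.0646]
orientation: [[0.996, 0.092, 0.0], [0.092, -0.996, -0.0], [0.0, 0.0, -1.0]]
force: [-3.4, 0.5, 3.1]
width: 0.143
[ 0.6226 -0.0213  0.0646] 5.3 [-4.2  0.   4.3] [0.12 0.55 0.  ]
off [0.0, 0.01, 0.0] twist 0.0 minrows 0.0 curyaw 5.3 q6 -17.5 t 41.65 w 0.141
```

View pics/n9.png

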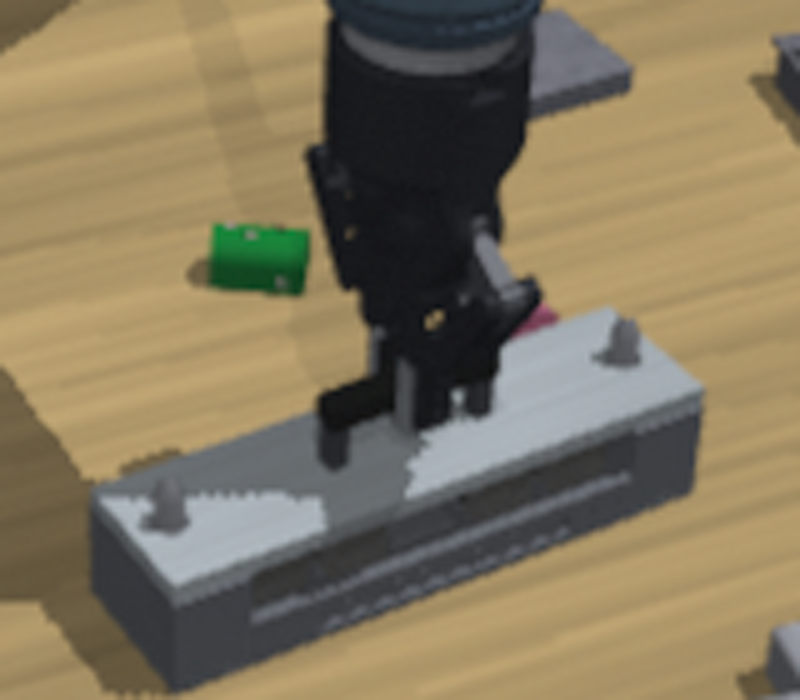

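```bash
python3 -m handwheel '[{"offset":[0,0,0.03],"twist":0,"jaw":1},{"offset":[0,0,0.03],"twist":0,"jaw":1},{"offset":[0,0,0.03],"twist":0,"jaw":0.8},{"offset":[0,0,0.0],"twist":0,"jaw":0.6},{"offset":[0,0,0.0],"twist":0,"jaw":0.2},{"offset":[0,0,0],"twist":0,"jaw":-0.2},{"offset":[0,0,0],"twist":0,"jaw":-0.2},{"offset":[0,0,0],"twist":0,"jaw":-0.2}]'
python3 - <<'E'
from h import *
s=ctrl.read_state();print(s['force'],s['width'])
E
```

```text
time: 42.45
eef_pos: [0.6227, -0.0213, 0.0638]
orientation: [[0.996, 0.092, -0.0], [0.092, -0.996, 0.0], [-0.0, -0.0, -1.0]]
force: [-0.1, 0.2, -0.3]
width: 0.602
[-0.07540464  0.21603109 -0.27467858] 0.6015242142304297
```

```bash
python3 -m handwheel '[{"offset":[0,0,-0.3],"twist":0,"jaw":-0.2},{"offset":[0,0,-1],"twist":0,"jaw":-0.2},{"offset":[0,0,-2],"twist":0,"jaw":-0.2},{"offset":[0,0,-3.5],"twist":0,"jaw":-0.2},{"offset":[0,0,-5],"twist":0,"jaw":-0.2},{"offset":[-5,5,-6],"twist":0,"jaw":-0.2},{"offset":[-9,8,-6],"twist":0,"jaw":-0.2},{"offset":[-9,8,-6],"twist":0,"jaw":-0.2},{"offset":[-9,8,-6],"twist":0,"jaw":-0.2},{"offset":[-9,8,-6],"twist":0,"jaw":-0.2},{"offset":[-9,8,-6],"twist":0,"jaw":-0.2},{"offset":[-9,8,-6],"twist":0,"jaw":-0.2}]'
python3 - <<'E'
from chk import *
a,s=chk("o1.png")
cv2.imwrite("pics/o2.png",a[:,:,::-1].clip(0,255).astype(np.uint8))
im=ctrl.get_image("top"); cv2.imwrite("pics/o3.png",im[:,:,::-1])
E
```

```text
time: 43.65
eef_pos: [0.3831, -0.2771, 0.2441]
orientation: [[0.996, 0.093, 0.001], [0.093, -0.996, -0.001], [0.001, 0.001, -1.0]]
force: [0.4, -0.5, 0.6]
width: 0.6
[ 0.3812 -0.2806  0.2444] 4.88 [ 0.7  1.  -0.3] [-0.01 -0.01 -0.02]
```

View pics/o1.png

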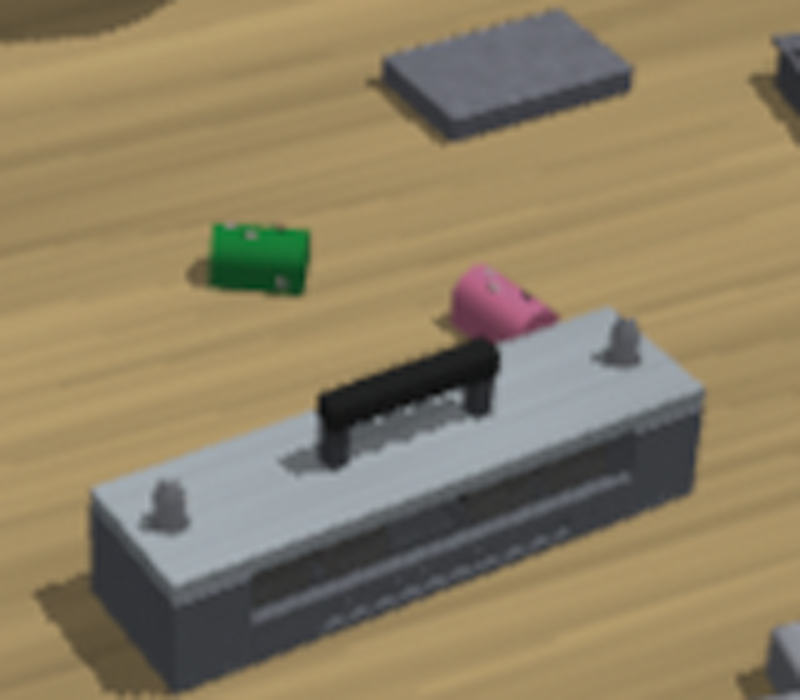

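View pics/o2.png

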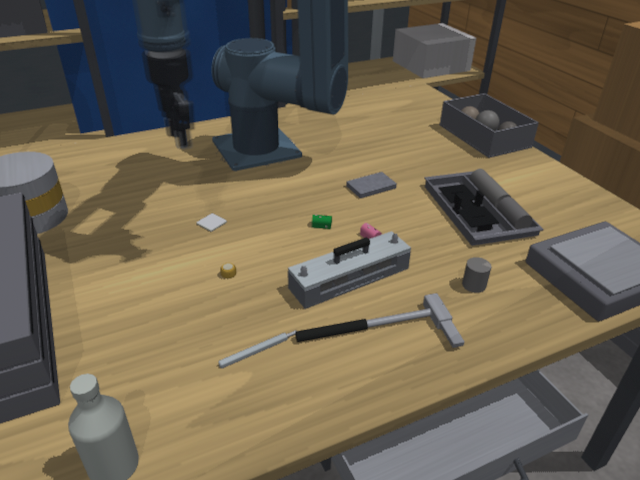

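View pics/o3.png

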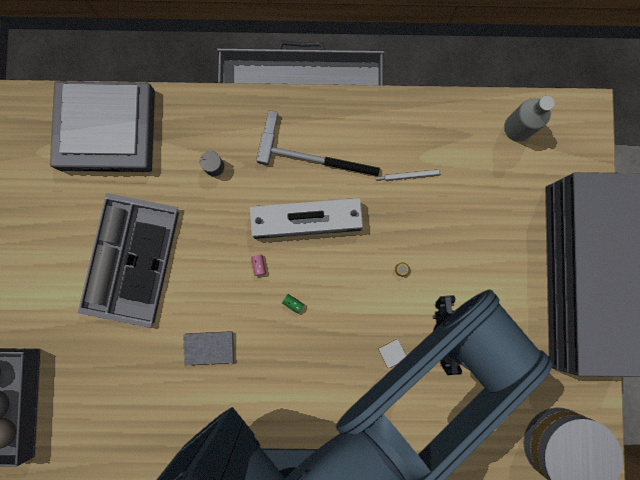

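The plate sits flush with both pins through, the cover is flat in the wide channel, and no grey stubs are left on the table. I'll let the arm settle, then hand in.

```bash
python3 -m handwheel '[{"offset":[0,0,0],"twist":0,"jaw":-0.2},{"offset":[0,0,0],"twist":0,"jaw":-0.2},{"offset":[0,0,0],"twist":0,"jaw":-0.2},{"offset":[0,0,0],"twist":0,"jaw":-0.2}]'
python3 - <<'E'
from rig import ctrl
print(ctrl.finish_job())
E
```

```text
time: 44.2
eef_pos: [0.3854, -0.275, 0.243]
orientation: [[0.996, 0.095, -0.0], [0.095, -0.996, 0.0], [-0.0, -0.0, -1.0]]
force: [0.2, -0.6, -0.6]
width: 0.605
the job is handed in; nothing more can be done
None
```

The job is done and handed in at about 44 s, with no check failing.

- **Cover:** I squeezed both tabs, lifted it straight off the cassette and laid it right side up in the tray's wide channel. The last pictures show it flat.
- **Stubs:** Four grey stubs were on the table, and each now lies in its own pocket, with the middle pocket empty. I left the green and pink look-alikes alone.
- **Plate:** I lowered it slowly in the grip over both pins, with no sideways force while it went down. It first touched with the tool 46 mm higher than when it was gripped on the table, which is the flush height. After release the pictures show it flush on both end blocks.

I saw no stub knocked aside and no slackening of the grip. In the last pictures the other things are where they were. The two cameras differed by about 2 mm on the cassette's position. They agreed to about 1 mm on where the plate stood relative to it, which was close enough for the pins to go through cleanly.

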